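# Register a link bar and an axle in the checking fixture

## Task

Set up the conveyor spares in the dark checking fixture. Lay the longer of the two flat steel bars on the plate, clear of the stops, push its long edge flush against the long rail, and only then slide it along the rail until its end meets the low end stop. After that take the longer of the two axles from the wooden rack, rest it level in the two V-blocks and butt its end against the tall stop plate; leave everything else on the bench where it is.

Things in the scene. Friction and masses are not known exactly. Their poses are not given: they have to be found in the camera images.
- fixture: Fixed checking fixture: dark steel plate 190 (its x) x 238 (its y) x 12 mm thick with bright aluminium stops and two V-blocks on it. Origin: centre of the plate's underside, on the bench. Its x points across the plate to the long rail, its y along the rail to the end with the stops, z up.
- rail (a point): Long rail: along the whole +x edge of the plate, 14 mm thick, 10 mm high above the plate. This point: middle of its inner face at the top edge (fixture x 81, y 0, z 22 mm).
- end_stop (a point): Low end stop for the bar, 46 mm wide (fixture x 35 to 81), 10 mm high above the plate, 14 mm thick. This point: middle of its inner face at the top edge (fixture x 58, y 105, z 22 mm).
- v_a (a point): Bottom of the groove of the V-block away from the stops (fixture x -55, y -15, z 26 mm). Both V-blocks: 90 degree groove along the fixture's y, 16 mm thick along y, 32 mm wide, 26 mm high above the plate.
- v_b (a point): Bottom of the groove of the V-block nearer the stops (fixture x -55, y 75, z 26 mm).
- tall_stop (a point): Tall stop plate for the axle: 40 mm wide, 14 mm thick, 36 mm high above the plate. This point: middle of its inner face at the top edge (fixture x -55, y 105, z 48 mm).
- bar_home (a point): Point of the fixture (at x 61, y 45, z 17 mm of it, axes parallel to the fixture's) where the centre of the long bar lies when it is flat on the plate, against the rail (+x side) and the end stop (+y side).
- axle_home (a point): Point of the fixture (at x -55, y 35, z 37.3 mm of it, axes parallel to the fixture's) where the centre of the long axle lies when it rests in both V-blocks with its end against the tall stop plate (+y side).
- long_bar: The longer flat bar: steel, 120 x 40 x 10 mm, a dark hole mark near each end, about 0.4 kg, lying flat on the bench at the start, on the robot's right. Origin at its centre; x along its length, y across its width, z up.
- long_axle: The longer axle: plain round steel bar, 16 mm diameter, 140 mm long, a dark ring near each end, about 0.2 kg. It lies in one of the two grooves of the wooden rack, its axis 21 mm above the bench. Origin at its centre, x along its axis.
- rack: Fixed wooden rack on the robot's left: base 100 (x) x 130 (y) x 6 mm, with two parallel V grooves along its x at y = -30 and +30 mm, each formed by two saddles 12 mm thick centred at x = -33 and +33 mm, 22 mm high. Origin: centre of the underside. The axles lie centred in the grooves, in either order; the fingers fit between the saddles.
- short_bar: Bystander: the same kind of bar but 80 x 40 x 10 mm, lying flat. Origin at its centre, x along its length.
- short_axle: Bystander: the same kind of axle but 100 mm long, in the other groove of the rack. Origin at its centre, x along its axis.
- pan: Bystander: empty aluminium pan, 90 mm wide, 35 mm high. Origin under its centre.
- beaker: Bystander: glass beaker, 72 mm wide, 90 mm high, to the right of the fixture's far side. Origin under its centre.
- wrench: Bystander: steel wrench 150 mm long, lying beyond the fixture's rail. Origin on its underside, x along its length.

How it is judged:
On the way, in this order (a step that is already met when the one before it is completed fails the run):
1. the long bar lies flat on the plate with its long edge flush against the long rail (gap under 2 mm, within 0.02 rad) (x of long_bar in the frame of bar_home between -0.002 and 0.002 m and z of long_bar in the frame of bar_home between -0.002 and 0.002 m and angle between the x axis of long_bar and the y axis of fixture, either way round below 0.02 rad), for 0.1 s.
2. the long bar, still flush against the rail, also meets the low end stop (gaps under 2 mm) (all of step 1 and y of long_bar in the frame of bar_home between -0.002 and 0.002 m), for 0.2 s.
3. the long axle rests level in both V-blocks with its end against the tall stop plate (gap under 2 mm), the bar still in place (all of step 2 and x of long_axle in the frame of axle_home between -0.002 and 0.002 m and z of long_axle in the frame of axle_home between -0.002 and 0.002 m and y of long_axle in the frame of axle_home between -0.002 and 0.002 m and angle between the x axis of long_axle and the y axis of fixture, either way round below 0.02 rad), for 0.2 s.
At the end, for the whole second after the job is handed in: The long bar lies flat on the plate against the rail and the end stop, and the long axle lies in both V-blocks against the tall stop plate: each centre within 2 mm of its home point in the fixture's x, y and z, each long axis within 0.02 rad of the fixture's y axis, both at rest (all of step 3 and linear speed of each of long_bar, long_axle below 0.01 m/s); the robot touches nothing.
It fails at once if the short bar is moved more than 20 mm (distance of short_bar from where it was at the start of the episode above 0.02 m).
It fails at once if the short axle is moved more than 20 mm (distance of short_axle from where it was at the start of the episode above 0.02 m).
It fails at once if the aluminium pan is moved more than 20 mm (distance of pan from where it was at the start of the episode above 0.02 m).
It fails at once if the beaker is moved more than 20 mm (distance of beaker from where it was at the start of the episode above 0.02 m).
It fails at once if the wrench is moved more than 20 mm (distance of wrench from where it was at the start of the episode above 0.02 m).
It also fails if it takes over 69 s, if anything falls off the work surface, if the arm or the gripper's body presses on something with over 40 N, if the wrist force passes 120 N, or if a joint passes its speed limit or range.

## Robot

A 7-joint arm with a two-finger parallel gripper is mounted at the origin on the work surface. World frame = base frame: x ahead of the robot, y to its left, z up, the work surface at z = 0. Lengths are in m, angles in rad, forces in N, time in s.
With the tool pointing down it reaches from about 0.425 to 1.025 m from the base axis. Payload 9.4 kg.
Tool frame: the origin (TCP) lies on the centre line of the jaws, within the pads' length; the fingertips stand 19 mm ahead of it and the grasp point (between the pads) is the TCP; z points along the fingers, x is the direction in which the jaws open and shut, and the axes are right-handed (so a half turn about z gives the same grasp; the last joint's range is limited). The gripper opens to 85 mm and grips with 20 to 120 N. Pads are 22 mm wide; open, the fingers measure 114 mm over their backs; the gripper's body (76 mm by 85 mm) begins 54 mm behind the grasp point. The pads swing forward as they close: fully open they stand 13 mm farther back than shut.
Start: joints at [-1.28, 0.599, -0.003, 1.599, 0.002, 0.943, -0.08], TCP at [0.261, 0.677, 0.25] pointing down, gripper open.
Joint ranges: [-2.57, 2.57], [-0.35, 1.97], [-1.29, 1.29], [0.11, 2.56], [-1.05, 4.19], [0.11, 1.86], [-2.63, 2.63]. Speed limits (rad/s): [2.22, 2.22, 3.01, 3.01, 3.14, 3.14, 3.14].

## Interface

Orientations are given as [roll, pitch, yaw] about the fixed x, y, z axes, in that order (R = Rz(yaw) Ry(pitch) Rx(roll)).
In Python, from cell import arm gives the robot as it stands.
- The arm moves only by the shell command python3 -m pendant 'ROWS' [FORCE]. ROWS is JSON, a list of rows, each an object of numbers: "dx", "dy", "dz": the shift along the tool's x, y, z in mm; "ax", "ay", "az": the turn, a rotation vector about the tool's x, y, z in rad; "fingers": the opening, from -1 (shut) to 1 (fully open), so that 0 is half open. In form: [{"dx": .., "dy": .., "dz": .., "ax": .., "ay": .., "az": .., "fingers": ..}, ...]. A call has exactly 8 rows; each row shifts and turns the commanded pose from where the row before left it, along the tool's axes as they then stand; what a row does not reach is not made up. A row lasts 1/10 s, in which the tool goes at most 50 mm and 8.59 degrees, less where a joint would pass 70% of its speed; a pose out of reach is approached as far as the arm can. A call is refused whole if a number of a shift passes 50 or a number of a turn 0.15, either way. A call with a gripper value outside its range is refused whole. The fingers move at their own pace and stop on an object; FORCE is the grip in N (left out, the last holds). Time passes only in rows, so rows that do not move let the fingers close, or fill a call up. It gives the time, the measured TCP pose, the force and the opening at its end, in the units of the state.
- arm.state(): the state, without advancing time (a new reading comes with each control period).
- arm.read_camera(name): name is "side" or "top"; returns the picture (480x640x3 uint8, blue, green, red); there is no depth.
- arm.camera_model(name): a dict with "mtx" (3x3 intrinsics, pixels), "dist" ([k1, k2, p1, p2, k3] as OpenCV has them; the pictures are not rectified), "rvec" (rotation vector, rad) and "tvec" (3), from world to camera coordinates, as OpenCV has them. Camera axes: x right, y down, z forward; pixel columns grow to the right and rows downward; lengths in m; the calibration is good to about 2 mm. A picture is of the moment at which its call begins. camera_model takes no time and is no camera call.
- arm.job_done(): hands the job in, once; it reports no verdict.
The state is a dict: "clock": time; "qpos": joint angles; "qvel": joint speeds; "effort": joint torques, N m; "tcp_pos": TCP position; "orientation": TCP orientation; "ft_force": force on the tool from outside, world axes, zero at the start; "ft_torque": the same for the moment, N m; "opening": finger opening in m.
Only numpy, scipy, OpenCV 4.12 (cv2) and the standard library are available. Lean on these libraries where they do the work, as an engineer would, in place of code of your own. Each camera call takes 0.05 s, during which the arm holds its last target. There are 200 camera calls.

## Working session

There is one attempt and no reset: what is moved stays moved. The work goes in short steps, Python scripts to look and compute and a shell command to move; the robot and the scene stay as the last step left them, time stands still between calls to the robot, and variables do not carry over. Pictures are saved under pics/ and viewed, about 8 in all and at most 12, crops included, and the job is handed in when it is done.

```bash
mkdir -p pics; ls
python3 - <<'E'
from cell import arm
import cv2
print(arm.state())
for n in("top","side"):
    m=arm.camera_model(n);print(n,m)
    cv2.imwrite(f"pics/{n}0.png",arm.read_camera(n))
E
```

```text
pics
{'clock': 0.0, 'qpos': array([-1.27968021,  0.60012497, -0.00253592,  1.60013041,  0.0018091 ,
        0.94291338, -0.07982313]), 'qvel': array([-0.00015247, -0.00036282, -0.00139966,  0.00129226,  0.00107449,
        0.00152459, -0.00061894]), 'effort': array([-3.87030368e-04, -7.76435781e+01,  1.56483036e+00, -2.58005118e+01,
        1.24635504e-02,  8.67883558e-03,  7.80492599e-06]), 'tcp_pos': array([0.2605535 , 0.67608392, 0.24941697]), 'orientation': array([3.14143702e+00, 1.56643455e-03, 1.20301476e+00]), 'ft_force': array([0.38206388, 0.32546513, 0.46742713]), 'ft_torque': array([-0.03095369,  0.01736269, -0.06344739]), 'opening': 0.0852400686393892}
top {'mtx': array([[458.54036365,   0.        , 320.21098515],
       [  0.        , 458.54036365, 235.73769633],
       [  0.        ,   0.        ,   1.        ]]), 'dist': array([-0.10724066,  0.        ,  0.        ,  0.        ,  0.        ]), 'rvec': array([ 2.09692013, -2.1251748 ,  0.22533604]), 'tvec': array([0.02204891, 0.58471103, 1.09191003])}
side {'mtx': array([[516.33173309,   0.        , 317.21092937],
       [  0.        , 516.33173309, 242.0665799 ],
       [  0.        ,   0.        ,   1.        ]]), 'dist': array([-0.01492687,  0.        ,  0.        ,  0.        ,  0.        ]), 'rvec': array([ 0.29646836, -2.65592834,  1.44203115]), 'tvec': array([0.57201951, 0.13015281, 0.93440485])}
```

View pics/top0.png

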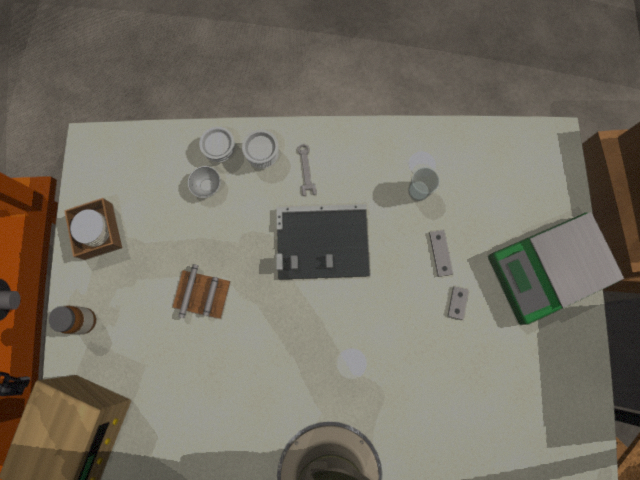

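View pics/side0.png

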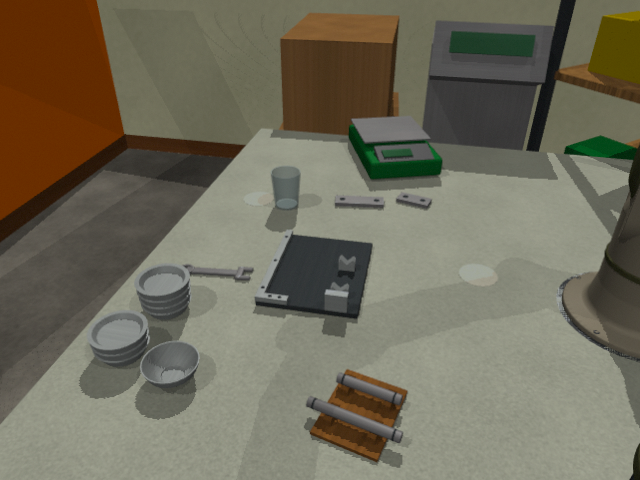

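The top view shows the fixture at about (322,243) with the rail up and the stops on the left. The rack is at (201,292), with the longer axle in its left groove at (188,291). The long bar is at (441,253) and the short bar at (457,303). Next I'll enlarge those areas.

```bash
cat > h.py <<'E'
import numpy as np,cv2
from cell import arm
from scipy.spatial.transform import Rotation as R
def proj(n,P):
    m=arm.camera_model(n);return cv2.projectPoints(np.array(P,float).reshape(-1,3),m["rvec"],m["tvec"],m["mtx"],m["dist"])[0].reshape(-1,2)
def ray(n,uv,z):
    m=arm.camera_model(n);u=cv2.undistortPoints(np.array(uv,float).reshape(-1,1,2),m["mtx"],m["dist"]).reshape(-1,2)
    Rm=cv2.Rodrigues(m["rvec"])[0];c=-Rm.T@m["tvec"];d=np.c_[u,np.ones(len(u))]@Rm
    return c+d*((z-c[2])/d[:,2])[:,None]
def crop(n,img,x,y,w,h,s):
    c=cv2.resize(img[y:y+h,x:x+w],None,fx=s,fy=s,interpolation=cv2.INTER_CUBIC)
    for i in range(x-x%10+10,x+w,10):
        cv2.line(c,(int((i-x+.5)*s),0),(int((i-x+.5)*s),6 if i%50 else 16),(0,0,255),1)
        if i%50==0 or w<130 and i%20==0:cv2.putText(c,str(i),(int((i-x)*s)+3,18),0,.4,(0,0,255),1)
    for i in range(y-y%10+10,y+h,10):
        cv2.line(c,(0,int((i-y+.5)*s)),(6 if i%50 else 16,int((i-y+.5)*s)),(0,0,255),1)
        if i%50==0 or i%20==0:cv2.putText(c,str(i),(8,int((i-y)*s)+5),0,.4,(0,0,255),1)
    return c
E
python3 - <<'E'
from h import *
t=cv2.imread("pics/top0.png");s=cv2.imread("pics/side0.png")
a=crop("t",t,268,198,110,90,4);b=crop("t",t,165,255,80,75,4)
c=crop("t",t,420,225,60,100,4)
o=np.zeros((600,800,3),np.uint8)
def put(i,y,x):
    h,w=i.shape[:2];h=min(h,600-y);w=min(w,800-x);o[y:y+h,x:x+w]=i[:h,:w]
put(crop("t",t,270,200,105,82,4.5),0,0);put(crop("t",t,425,225,50,100,4.5),0,480);put(crop("t",t,168,260,68,64,3.5),372,0)
cv2.imwrite("pics/c1.png",o)
o[:]=0
put(crop("s",s,255,225,125,95,4),0,0);put(crop("s",s,325,185,115,30,4),385,0);put(crop("s",s,295,365,115,95,2.6),0,502)
cv2.imwrite("pics/c2.png",o)
print(proj("top",[[0,0,0],[.5,0,0],[.26,.677,.25]]),proj("side",[[.26,.677,.25]]))
E
```

```text
[[329.18513385 473.72154423]
 [326.08224871 272.43356557]
 [  7.61645243 372.0304834 ]] [[612.22536986 674.73327638]]
```

View pics/c1.png

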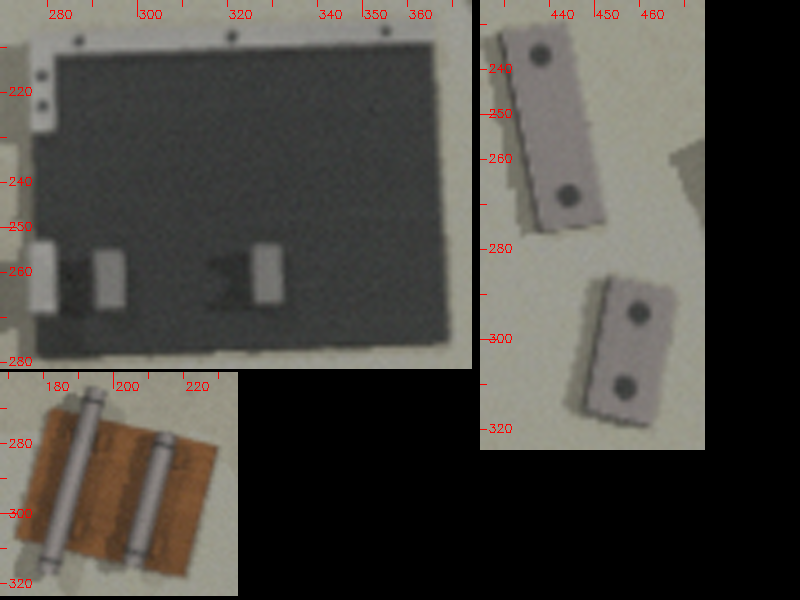

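View pics/c2.png

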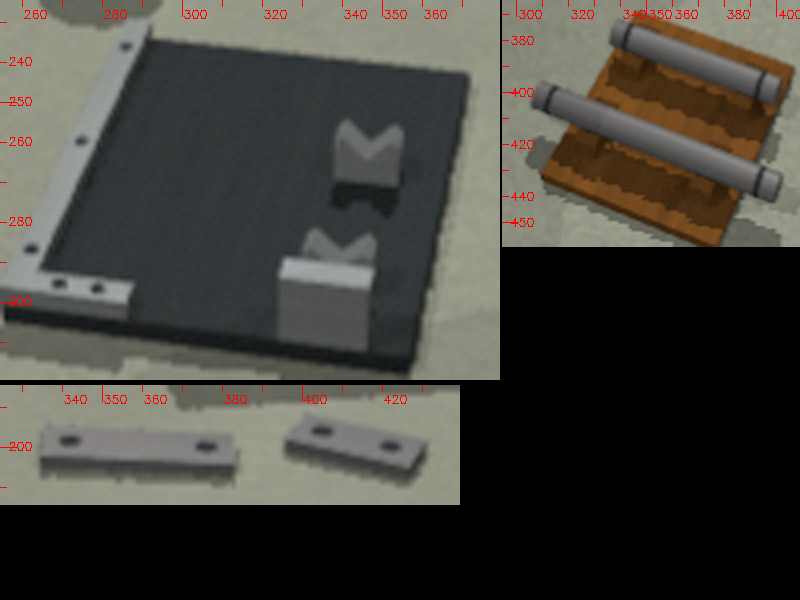

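The crops give enough corners to measure from. I'll fit each pose from both cameras.

```bash
cat > fit.py <<'E'
from h import *
from scipy.optimize import least_squares
def T(o,s,p):return [o[0]+p[0]/s-.5,o[1]+p[1]/s-.5]
def fit(name,obs,x0):
    obs=[(c,np.array(l)/1000,np.array(uv)) for c,l,uv in obs]
    def f(x,sub=obs):
        Rz=R.from_euler("z",x[2]).as_matrix();return np.concatenate([(proj(c,Rz@l+[x[0],x[1],0])[0]-uv) for c,l,uv in sub])
    s=least_squares(f,x0,loss="soft_l1");print(name,s.x.round(4),"rms",np.sqrt(np.mean(f(s.x)**2)).round(2))
    for c in("top","side"):
        sub=[o for o in obs if o[0]==c]
        q=least_squares(f,s.x,kwargs=dict(sub=sub),loss="soft_l1");print("  ",c,q.x.round(4),np.abs(f(q.x,sub)).reshape(-1,2).max(1).round(1))
    return s.x
E
python3 - <<'E'
from fit import *
t=lambda l,p:("top",l,T((270,200),4.5,p)); s=lambda l,p:("side",l,T((255,225),4,p))
F=[t((-95,-119,12),(449,342)),t((-95,119,12),(37,358)),t((81,-119,22),(434,43)),t((35,105,22),(56,131)),t((35,119,22),(31,133)),t((81,105,22),(56,56)),
t((-35,105,48),(56,241)),t((-75,105,48),(57,313)),t((-39,83,38),(93,251)),t((-39,67,38),(124,250)),t((-71,83,38),(95,309)),t((-71,67,38),(125,307)),
t((-39,-7,38),(252,245)),t((-39,-23,38),(282,243)),t((-71,-7,38),(253,304)),t((-71,-23,38),(284,302)),
s((-95,-119,12),(469,73)),s((-95,119,12),(413,356)),s((81,-119,22),(148,40)),s((35,105,22),(134,281)),s((35,119,22),(128,301)),
s((-35,119,48),(280,276)),s((-75,119,48),(370,285)),s((-35,105,48),(285,259)),s((-75,105,48),(375,267)),s((-55,-7,26),(367,160)),s((-55,83,26),(344,262))]
fit("fixture",F,[.57,0,0])
tb=lambda l,p:("top",l,T((425,225),4.5,p)); sb=lambda l,p:("side",l,T((325,185),4,p))
B=[tb((60,20,10),(22,34)),tb((60,-20,10),(89,24)),tb((-60,-20,10),(126,224)),tb((-60,20,10),(60,234)),tb((42,0,10),(60,55)),tb((-42,0,10),(88,196)),
sb((42,0,10),(69,55)),sb((-42,0,10),(206,61))]
fit("bar",B,[.55,-.28,.15])
ta=lambda l,p:("top",l,T((168,260),3.5,p)); sa=lambda l,p:("side",l,T((295,365),2.6,p))
A=[ta((70,0,21),(95,16)),ta((-70,0,21),(49,200)),sa((70,0,21),(41,96)),sa((-70,0,21),(268,186))]
fit("axle",A,[.47,.33,-.2])
print("holes top",ray("top",[T((425,225),4.5,(60,55)),T((425,225),4.5,(88,196))],.01),"side",ray("side",[T((325,185),4,(69,55)),T((325,185),4,(206,61))],.01))
print("wrench,pan,beaker",ray("top",[[305,170],[204,183],[419,190],[457,303]],.0).round(3))
E
```

```text
fixture [0.5819 0.008  0.024 ] rms 0.91
   top [0.5807 0.0085 0.0217] [0.5 0.1 0.4 0.2 0.1 0.4 0.5 0.4 0.3 0.3 0.4 0.2 0.3 0.4 0.5 0.2]
   side [0.5835 0.0065 0.03  ] [0.9 0.1 4.8 0.5 0.3 0.2 0.5 0.6 0.1 0.4 2.1]
bar [ 0.5469 -0.3033  0.1231] rms 0.48
   top [ 0.546  -0.3031  0.123 ] [0.4 0.2 0.2 0.2 0.6 0.4]
   side [ 0.5495 -0.3055  0.1314] [0.2 0.2]
axle [ 0.4559  0.3538 -0.2185] rms 1.64
   top [ 0.4554  0.3554 -0.2111] [0.4 0.4]
   side [ 0.4577  0.3534 -0.2219] [3.8 2.1]
holes top [[ 0.58922411 -0.29757538  0.01      ]
 [ 0.50531543 -0.30860888  0.01      ]] side [[ 0.59154191 -0.29999194  0.01      ]
 [ 0.50749317 -0.31109374  0.01      ]]
wrench,pan,beaker [[ 0.783  0.053  0.   ]
 [ 0.75   0.331  0.   ]
 [ 0.722 -0.257  0.   ]
 [ 0.414 -0.34   0.   ]]
```

```bash
cat >> h.py <<'E'
FX=(.582,.0075,.022)
def fw(x,y):
    c,s=np.cos(FX[2]),np.sin(FX[2]);return FX[0]+(c*x-s*y)/1e3,FX[1]+(s*x+c*y)/1e3
def go(x,y,z,yaw=None):
    s=arm.state();p=s["tcp_pos"];o=s["orientation"];M=R.from_euler("xyz",o).as_matrix()
    d=M.T@(np.array([x,y,z])-p)*1e3
    print("t %.2f pos"%s["clock"],p.round(4),"rpy",o.round(4),"open %.4f"%s["opening"],"F",s["ft_force"].round(1))
    print("  tool shift mm",d.round(1),"dist",np.linalg.norm(d).round(1))
    if yaw is not None:
        v=(M.T@R.from_euler("xyz",[np.pi,0,yaw])).as_rotvec() if 0 else R.from_matrix(M.T@R.from_euler("xyz",[np.pi,0,yaw]).as_matrix()).as_rotvec()
        print("  tool turn",v.round(3))
E
python3 -c "
from h import *
go(.5475,-.304,.15,-1.448)"
```

```text
t 0.10 pos [0.2606 0.6762 0.2495] rpy [3.1414e+00 1.4000e-03 1.2030e+00] open 0.0854 F [-0.5  0.8  0.3]
  tool shift mm [-811.3  620.1  100.7] dist 1026.1
  tool turn [2.000e-03 0.000e+00 2.651e+00]
```

```bash
for i in 1 2 3; do python3 -m pendant '[{"dx":-33.8,"dy":25.8,"dz":4.2,"fingers":1},{"dx":-33.8,"dy":25.8,"dz":4.2,"fingers":1},{"dx":-33.8,"dy":25.8,"dz":4.2,"fingers":1},{"dx":-33.8,"dy":25.8,"dz":4.2,"fingers":1},{"dx":-33.8,"dy":25.8,"dz":4.2,"fingers":1},{"dx":-33.8,"dy":25.8,"dz":4.2,"fingers":1},{"dx":-33.8,"dy":25.8,"dz":4.2,"fingers":1},{"dx":-33.8,"dy":25.8,"dz":4.2,"fingers":1}]' 40; done
for i in 1 2; do python3 -m pendant '[{"az":0.147,"fingers":1},{"az":0.147,"fingers":1},{"az":0.147,"fingers":1},{"az":0.147,"fingers":1},{"az":0.147,"fingers":1},{"az":0.147,"fingers":1},{"az":0.147,"fingers":1},{"az":0.147,"fingers":1}]'; done
python3 -c "
from h import *
go(.5475,-.304,.018,-1.448)"
```

```text
t 0.10 pos [0.2606 0.6762 0.2495] rpy [3.1414e+00 1.4000e-03 1.2030e+00] open 0.0854 F [-0.5  0.8  0.3]
  tool shift mm [-811.1  620.1  232.7] dist 1047.2
  tool turn [2.000e-03 0.000e+00 2.651e+00]schema error: expected keys dx, dy, dz, ax, ay, az, fingers
schema error: expected keys dx, dy, dz, ax, ay, az, fingers
schema error: expected keys dx, dy, dz, ax, ay, az, fingers
schema error: expected keys dx, dy, dz, ax, ay, az, fingers
schema error: expected keys dx, dy, dz, ax, ay, az, fingers
```

```bash
for i in 1 2 3; do python3 -m pendant '[{"dx":-33.8,"dy":25.8,"dz":4.2,"ax":0,"ay":0,"az":0,"fingers":1},{"dx":-33.8,"dy":25.8,"dz":4.2,"ax":0,"ay":0,"az":0,"fingers":1},{"dx":-33.8,"dy":25.8,"dz":4.2,"ax":0,"ay":0,"az":0,"fingers":1},{"dx":-33.8,"dy":25.8,"dz":4.2,"ax":0,"ay":0,"az":0,"fingers":1},{"dx":-33.8,"dy":25.8,"dz":4.2,"ax":0,"ay":0,"az":0,"fingers":1},{"dx":-33.8,"dy":25.8,"dz":4.2,"ax":0,"ay":0,"az":0,"fingers":1},{"dx":-33.8,"dy":25.8,"dz":4.2,"ax":0,"ay":0,"az":0,"fingers":1},{"dx":-33.8,"dy":25.8,"dz":4.2,"ax":0,"ay":0,"az":0,"fingers":1}]' 40; done
for i in 1 2; do python3 -m pendant '[{"dx":0,"dy":0,"dz":0,"ax":0,"ay":0,"az":0.147,"fingers":1},{"dx":0,"dy":0,"dz":0,"ax":0,"ay":0,"az":0.147,"fingers":1},{"dx":0,"dy":0,"dz":0,"ax":0,"ay":0,"az":0.147,"fingers":1},{"dx":0,"dy":0,"dz":0,"ax":0,"ay":0,"az":0.147,"fingers":1},{"dx":0,"dy":0,"dz":0,"ax":0,"ay":0,"az":0.147,"fingers":1},{"dx":0,"dy":0,"dz":0,"ax":0,"ay":0,"az":0.147,"fingers":1},{"dx":0,"dy":0,"dz":0,"ax":0,"ay":0,"az":0.147,"fingers":1},{"dx":0,"dy":0,"dz":0,"ax":0,"ay":0,"az":0.147,"fingers":1}]'; done
python3 -c "
from h import *
go(.5475,-.304,.05,-1.448)"
```

```text
clock: 0.9
tcp_pos: [0.3562, 0.3482, 0.2164]
orientation: [3.142, 0.0, 1.203]
ft_force: [0.8, -0.3, -0.7]
opening: 0.0857
clock: 1.7
tcp_pos: [0.4517, 0.0218, 0.1829]
orientation: [3.142, -0.0, 1.203]
ft_force: [1.4, 0.7, 0.7]
opening: 0.0853
clock: 2.5
tcp_pos: [0.5469, -0.3048, 0.149]
orientation: [-3.141, -0.0, 1.203]
ft_force: [0.7, -0.4, 0.1]
opening: 0.0854
clock: 3.3
tcp_pos: [0.5467, -0.3029, 0.1492]
orientation: [-3.141, 0.0, 0.021]
ft_force: [0.3, 0.5, 0.1]
opening: 0.0855
clock: 4.1
tcp_pos: [0.5468, -0.3028, 0.1493]
orientation: [3.141, 0.0, -1.155]
ft_force: [0.1, -0.4, -0.2]
opening: 0.0856
t 4.10 pos [ 0.5468 -0.3028  0.1493] rpy [ 3.1414e+00  3.0000e-04 -1.1548e+00] open 0.0856 F [ 0.1 -0.4 -0.2]
  tool shift mm [ 1.4 -0.2 99.3] dist 99.3
  tool turn [0.    0.    0.293]
```

```bash
python3 -m pendant '[{"dx":0,"dy":0,"dz":0,"ax":0,"ay":0,"az":0.146,"fingers":1},{"dx":0,"dy":0,"dz":0,"ax":0,"ay":0,"az":0.147,"fingers":1},{"dx":0.7,"dy":0,"dz":40,"ax":0,"ay":0,"az":0,"fingers":1},{"dx":0.7,"dy":0,"dz":40,"ax":0,"ay":0,"az":0,"fingers":1},{"dx":0,"dy":0,"dz":30,"ax":0,"ay":0,"az":0,"fingers":1},{"dx":0,"dy":0,"dz":15,"ax":0,"ay":0,"az":0,"fingers":1},{"dx":0,"dy":0,"dz":6,"ax":0,"ay":0,"az":0,"fingers":1},{"dx":0,"dy":0,"dz":0,"ax":0,"ay":0,"az":0,"fingers":1}]' 40
python3 -m pendant '[{"dx":0,"dy":0,"dz":0,"ax":0,"ay":0,"az":0,"fingers":-1},{"dx":0,"dy":0,"dz":0,"ax":0,"ay":0,"az":0,"fingers":-1},{"dx":0,"dy":0,"dz":0,"ax":0,"ay":0,"az":0,"fingers":-1},{"dx":0,"dy":0,"dz":0,"ax":0,"ay":0,"az":0,"fingers":-1},{"dx":0,"dy":0,"dz":0,"ax":0,"ay":0,"az":0,"fingers":-1},{"dx":0,"dy":0,"dz":0,"ax":0,"ay":0,"az":0,"fingers":-1},{"dx":0,"dy":0,"dz":0,"ax":0,"ay":0,"az":0,"fingers":-1},{"dx":0,"dy":0,"dz":0,"ax":0,"ay":0,"az":0,"fingers":-1}]' 40
python3 -c "
from h import *
x,y=fw(25,15);print(x,y)
go(x,y,.1,.022)"
```

```text
clock: 4.9
tcp_pos: [0.5469, -0.3047, 0.0185]
orientation: [3.141, 0.0, -1.442]
ft_force: [-0.0, 0.0, -0.6]
opening: 0.0856
clock: 5.7
tcp_pos: [0.5475, -0.3044, 0.0197]
orientation: [-3.14, -0.0, -1.442]
ft_force: [-0.9, 1.2, 6.8]
opening: 0.039
0.6066639768633685 0.023046325780814635
t 5.70 pos [ 0.5475 -0.3044  0.0197] rpy [-3.1401e+00 -2.0000e-04 -1.4416e+00] open 0.0390 F [-0.9  1.2  6.8]
  tool shift mm [-317.1 -101.   -80.2] dist 342.3
  tool turn [-1.000e-03 -1.000e-03 -1.464e+00]
```

```bash
python3 -m pendant '[{"dx":0,"dy":0,"dz":-20,"ax":0,"ay":0,"az":0,"fingers":-1},{"dx":0,"dy":0,"dz":-30,"ax":0,"ay":0,"az":0,"fingers":-1},{"dx":0,"dy":0,"dz":-30,"ax":0,"ay":0,"az":0,"fingers":-1},{"dx":-17.1,"dy":-5,"dz":0,"ax":0,"ay":0,"az":0,"fingers":-1},{"dx":-30,"dy":-9.6,"dz":0,"ax":0,"ay":0,"az":0,"fingers":-1},{"dx":-30,"dy":-9.6,"dz":0,"ax":0,"ay":0,"az":0,"fingers":-1},{"dx":-30,"dy":-9.6,"dz":0,"ax":0,"ay":0,"az":0,"fingers":-1},{"dx":-30,"dy":-9.6,"dz":0,"ax":0,"ay":0,"az":0,"fingers":-1}]' 40
python3 -m pendant '[{"dx":-30,"dy":-9.6,"dz":0,"ax":0,"ay":0,"az":0,"fingers":-1},{"dx":-30,"dy":-9.6,"dz":0,"ax":0,"ay":0,"az":0,"fingers":-1},{"dx":-30,"dy":-9.6,"dz":0,"ax":0,"ay":0,"az":0,"fingers":-1},{"dx":-30,"dy":-9.6,"dz":0,"ax":0,"ay":0,"az":0,"fingers":-1},{"dx":-30,"dy":-9.6,"dz":0,"ax":0,"ay":0,"az":0,"fingers":-1},{"dx":-30,"dy":-9.6,"dz":0,"ax":0,"ay":0,"az":0,"fingers":-1},{"dx":0,"dy":0,"dz":0,"ax":0,"ay":0,"az":-0.07,"fingers":-1},{"dx":0,"dy":0,"dz":0,"ax":0,"ay":0,"az":-0.134,"fingers":-1}]'
python3 -m pendant '[{"dx":0,"dy":0,"dz":0,"ax":0,"ay":0,"az":-0.14,"fingers":-1},{"dx":0,"dy":0,"dz":0,"ax":0,"ay":0,"az":-0.14,"fingers":-1},{"dx":0,"dy":0,"dz":0,"ax":0,"ay":0,"az":-0.14,"fingers":-1},{"dx":0,"dy":0,"dz":0,"ax":0,"ay":0,"az":-0.14,"fingers":-1},{"dx":0,"dy":0,"dz":0,"ax":0,"ay":0,"az":-0.14,"fingers":-1},{"dx":0,"dy":0,"dz":0,"ax":0,"ay":0,"az":-0.14,"fingers":-1},{"dx":0,"dy":0,"dz":0,"ax":0,"ay":0,"az":-0.14,"fingers":-1},{"dx":0,"dy":0,"dz":0,"ax":0,"ay":0,"az":-0.14,"fingers":-1}]'
python3 -m pendant '[{"dx":0,"dy":0,"dz":0,"ax":0,"ay":0,"az":-0.14,"fingers":-1},{"dx":0,"dy":0,"dz":0,"ax":0,"ay":0,"az":0,"fingers":-1},{"dx":0,"dy":0,"dz":0,"ax":0,"ay":0,"az":0,"fingers":-1},{"dx":0,"dy":0,"dz":0,"ax":0,"ay":0,"az":0,"fingers":-1},{"dx":0,"dy":0,"dz":0,"ax":0,"ay":0,"az":0,"fingers":-1},{"dx":0,"dy":0,"dz":0,"ax":0,"ay":0,"az":0,"fingers":-1},{"dx":0,"dy":0,"dz":0,"ax":0,"ay":0,"az":0,"fingers":-1},{"dx":0,"dy":0,"dz":0,"ax":0,"ay":0,"az":0,"fingers":-1}]'
python3 -c "
from h import *
x,y=fw(25,15)
go(x,y,.0325,.022)
t=arm.read_camera('top');s=arm.read_camera('side')
o=np.zeros((560,800,3),np.uint8)
a=crop('t',t,250,180,150,120,2.6);b=crop('s',s,245,190,150,140,2.6)
o[:a.shape[0],:a.shape[1]]=a;o[:b.shape[0],400:400+b.shape[1]]=b
cv2.imwrite('pics/p3.png',o)"
```

```text
clock: 6.5
tcp_pos: [0.5722, -0.1606, 0.098]
orientation: [3.141, 0.001, -1.441]
ft_force: [0.5, 0.8, -3.1]
opening: 0.039
clock: 7.3
tcp_pos: [0.6057, 0.0259, 0.0974]
orientation: [3.14, 0.001, -1.231]
ft_force: [-0.4, -0.9, -3.4]
opening: 0.0385
clock: 8.1
tcp_pos: [0.6057, 0.0239, 0.098]
orientation: [-3.141, 0.001, -0.111]
ft_force: [-0.7, 0.1, -4.2]
opening: 0.0386
clock: 8.9
tcp_pos: [0.6065, 0.023, 0.0985]
orientation: [3.142, -0.0, 0.022]
ft_force: [0.3, -0.1, -3.3]
opening: 0.0388
t 8.90 pos [0.6065 0.023  0.0985] rpy [ 3.1415e+00 -1.0000e-04  2.1700e-02] open 0.0388 F [ 0.3 -0.1 -3.3]
  tool shift mm [ 0.2 -0.  66. ] dist 66.0
  tool turn [ 0. -0. -0.]
```

View pics/p3.png

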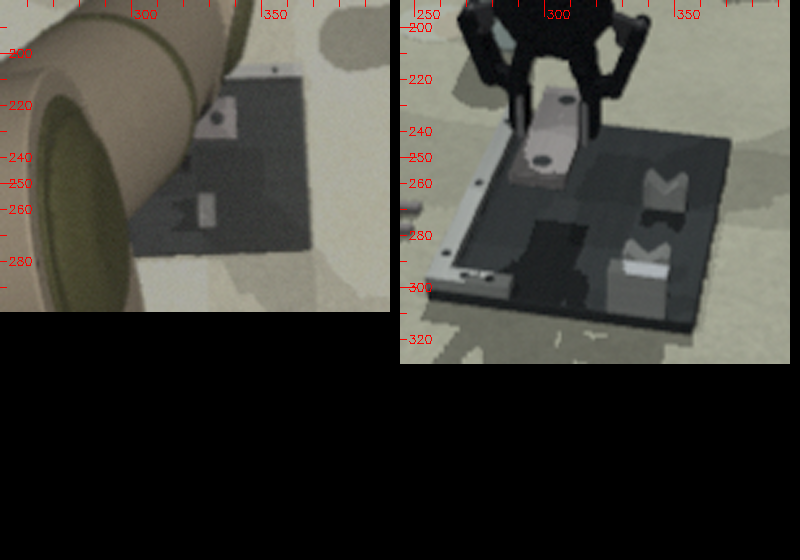

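The bar is held level over the open part of the plate at about (325,225) in the top view. I'll lower it and open part way.

```bash
python3 -m pendant '[{"dx":0.2,"dy":0,"dz":15,"ax":0,"ay":0,"az":0,"fingers":-1},{"dx":0,"dy":0,"dz":25,"ax":0,"ay":0,"az":0,"fingers":-1},{"dx":0,"dy":0,"dz":15,"ax":0,"ay":0,"az":0,"fingers":-1},{"dx":0,"dy":0,"dz":6,"ax":0,"ay":0,"az":0,"fingers":-1},{"dx":0,"dy":0,"dz":2,"ax":0,"ay":0,"az":0,"fingers":-1},{"dx":0,"dy":0,"dz":2,"ax":0,"ay":0,"az":0,"fingers":-1},{"dx":0,"dy":0,"dz":0,"ax":0,"ay":0,"az":0,"fingers":-1},{"dx":0,"dy":0,"dz":0,"ax":0,"ay":0,"az":0,"fingers":-1}]' 40
```

```text
clock: 9.8
tcp_pos: [0.607, 0.023, 0.0341]
orientation: [-3.142, -0.001, 0.022]
ft_force: [0.0, 0.3, -3.4]
opening: 0.0386
```

```bash
python3 -m pendant '[{"dx":0,"dy":0,"dz":1,"ax":0,"ay":0,"az":0,"fingers":-1},{"dx":0,"dy":0,"dz":1,"ax":0,"ay":0,"az":0,"fingers":-1},{"dx":0,"dy":0,"dz":0.5,"ax":0,"ay":0,"az":0,"fingers":-1},{"dx":0,"dy":0,"dz":0,"ax":0,"ay":0,"az":0,"fingers":-1},{"dx":0,"dy":0,"dz":0,"ax":0,"ay":0,"az":0,"fingers":0.36},{"dx":0,"dy":0,"dz":0,"ax":0,"ay":0,"az":0,"fingers":0.36},{"dx":0,"dy":0,"dz":0,"ax":0,"ay":0,"az":0,"fingers":0.36},{"dx":0,"dy":0,"dz":0,"ax":0,"ay":0,"az":0,"fingers":0.36}]'
python3 -m pendant '[{"dx":0,"dy":0,"dz":-5,"ax":0,"ay":0,"az":0,"fingers":0.36},{"dx":0,"dy":0,"dz":-20,"ax":0,"ay":0,"az":0,"fingers":0.36},{"dx":0,"dy":0,"dz":-30,"ax":0,"ay":0,"az":0,"fingers":0.36},{"dx":-20,"dy":0,"dz":-5,"ax":0,"ay":0,"az":0,"fingers":0.36},{"dx":-32,"dy":0,"dz":0,"ax":0,"ay":0,"az":0.07,"fingers":0.36},{"dx":0,"dy":0,"dz":0,"ax":0,"ay":0,"az":0.14,"fingers":0.36},{"dx":0,"dy":0,"dz":0,"ax":0,"ay":0,"az":0.14,"fingers":0.36},{"dx":0,"dy":0,"dz":0,"ax":0,"ay":0,"az":0.14,"fingers":0.36}]'
python3 -m pendant '[{"dx":0,"dy":0,"dz":0,"ax":0,"ay":0,"az":0.14,"fingers":0.36},{"dx":0,"dy":0,"dz":0,"ax":0,"ay":0,"az":0.14,"fingers":0.36},{"dx":0,"dy":0,"dz":0,"ax":0,"ay":0,"az":0.14,"fingers":0.36},{"dx":0,"dy":0,"dz":0,"ax":0,"ay":0,"az":0.14,"fingers":0.36},{"dx":0,"dy":0,"dz":0,"ax":0,"ay":0,"az":0.14,"fingers":0.36},{"dx":0,"dy":0,"dz":0,"ax":0,"ay":0,"az":0.14,"fingers":0.36},{"dx":0,"dy":0,"dz":0,"ax":0,"ay":0,"az":0.14,"fingers":0.36},{"dx":0,"dy":0,"dz":0,"ax":0,"ay":0,"az":0.1,"fingers":0.36}]'
python3 -c "
from h import *
x,y=fw(-22,15);print(x,y)
go(x,y,.037,.022-np.pi/2)
t=arm.read_camera('top');s=arm.read_camera('side')
o=np.zeros((560,800,3),np.uint8)
a=crop('t',t,250,180,150,120,2.6);b=crop('s',s,245,190,150,140,2.6)
o[:a.shape[0],:a.shape[1]]=a;o[:b.shape[0],400:400+b.shape[1]]=b
cv2.imwrite('pics/p4.png',o)"
```

```text
clock: 10.6
tcp_pos: [0.6067, 0.023, 0.031]
orientation: [3.142, -0.0, 0.022]
ft_force: [-0.1, -0.0, 0.2]
opening: 0.0581
clock: 11.4
tcp_pos: [0.5547, 0.0219, 0.0916]
orientation: [-3.141, -0.0, -0.474]
ft_force: [-0.6, 0.9, -0.5]
opening: 0.0576
clock: 12.2
tcp_pos: [0.5548, 0.0221, 0.0913]
orientation: [-3.141, 0.0, -1.553]
ft_force: [0.2, -0.0, -0.2]
opening: 0.0582
0.5596753504046246 0.02201240918812948
t 12.20 pos [0.5548 0.0221 0.0913] rpy [-3.1411e+00  4.0000e-04 -1.5532e+00] open 0.0582 F [ 0.2 -0.  -0.2]
  tool shift mm [ 0.2 -4.9 54.3] dist 54.5
  tool turn [-0.     0.    -0.004]
```

View pics/p4.png

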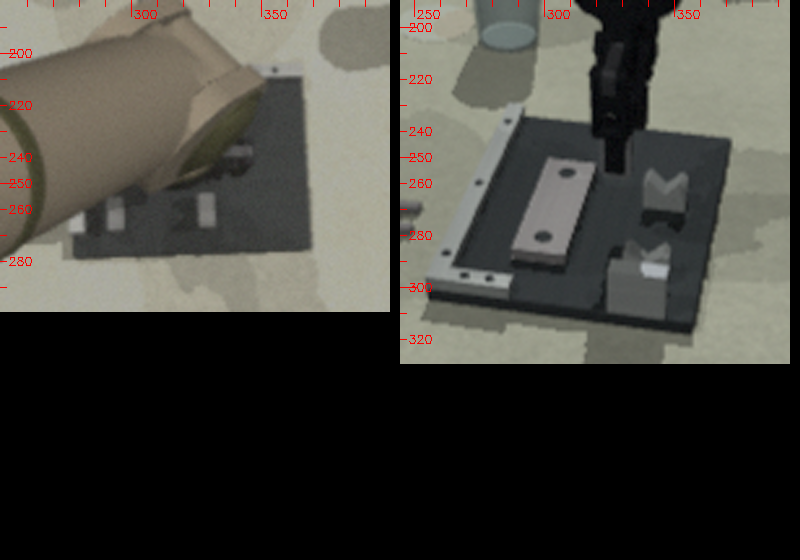

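The bar lies clear of the rail and the stops, with the fingers on its inner side. Next I'll lower them and push toward the rail, which is tool -y.

```bash
python3 -m pendant '[{"dx":0,"dy":-5,"dz":0,"ax":0,"ay":0,"az":-0.004,"fingers":0.36},{"dx":0,"dy":0,"dz":25,"ax":0,"ay":0,"az":0,"fingers":0.36},{"dx":0,"dy":0,"dz":20,"ax":0,"ay":0,"az":0,"fingers":0.36},{"dx":0,"dy":0,"dz":10,"ax":0,"ay":0,"az":0,"fingers":0.36},{"dx":0,"dy":0,"dz":3,"ax":0,"ay":0,"az":0,"fingers":0.36},{"dx":0,"dy":-6,"dz":0,"ax":0,"ay":0,"az":0,"fingers":0.36},{"dx":0,"dy":-6,"dz":0,"ax":0,"ay":0,"az":0,"fingers":0.36},{"dx":0,"dy":-3,"dz":0,"ax":0,"ay":0,"az":0,"fingers":0.36}]' 
python3 -m pendant '[{"dx":0,"dy":-4,"dz":0,"ax":0,"ay":0,"az":0,"fingers":0.36},{"dx":0,"dy":-4,"dz":0,"ax":0,"ay":0,"az":0,"fingers":0.36},{"dx":0,"dy":-4,"dz":0,"ax":0,"ay":0,"az":0,"fingers":0.36},{"dx":0,"dy":-4,"dz":0,"ax":0,"ay":0,"az":0,"fingers":0.36},{"dx":0,"dy":-4,"dz":0,"ax":0,"ay":0,"az":0,"fingers":0.36},{"dx":0,"dy":-4,"dz":0,"ax":0,"ay":0,"az":0,"fingers":0.36},{"dx":0,"dy":-4,"dz":0,"ax":0,"ay":0,"az":0,"fingers":0.36},{"dx":0,"dy":-2,"dz":0,"ax":0,"ay":0,"az":0,"fingers":0.36}]' 
python3 -c "
from h import *
x,y=fw(30,15);print(x,y)
go(x,y,.033,.022-np.pi/2)"
```

```text
clock: 13.1
tcp_pos: [0.5761, 0.0224, 0.0336]
orientation: [-3.14, -0.0, -1.543]
ft_force: [-0.8, 0.1, 0.1]
opening: 0.0578
clock: 13.9
tcp_pos: [0.6052, 0.0232, 0.033]
orientation: [-3.141, -0.0, -1.544]
ft_force: [-3.0, -0.2, 2.0]
opening: 0.0581
0.611662766912171 0.023156316907696033
t 13.90 pos [0.6052 0.0232 0.033 ] rpy [-3.1412e+00 -2.0000e-04 -1.5438e+00] open 0.0581 F [-3.  -0.2  2. ]
  tool shift mm [ 0.2 -6.4 -0. ] dist 6.4
  tool turn [-0.    -0.     0.005]
```

```bash
python3 -m pendant '[{"dx":0,"dy":-2,"dz":0,"ax":0,"ay":0,"az":0.005,"fingers":0.36},{"dx":0,"dy":-2,"dz":0,"ax":0,"ay":0,"az":0,"fingers":0.36},{"dx":0,"dy":-1,"dz":0,"ax":0,"ay":0,"az":0,"fingers":0.36},{"dx":0,"dy":-1,"dz":0,"ax":0,"ay":0,"az":0,"fingers":0.36},{"dx":0,"dy":-1,"dz":0,"ax":0,"ay":0,"az":0,"fingers":0.36},{"dx":0,"dy":-0.5,"dz":0,"ax":0,"ay":0,"az":0,"fingers":0.36},{"dx":0,"dy":0,"dz":0,"ax":0,"ay":0,"az":0,"fingers":0.36},{"dx":0,"dy":0,"dz":0,"ax":0,"ay":0,"az":0,"fingers":0.36}]'
```

```text
clock: 14.7
tcp_pos: [0.6123, 0.0233, 0.033]
orientation: [-3.141, -0.0, -1.549]
ft_force: [-2.5, 0.1, 0.9]
opening: 0.0585
```

```bash
python3 -m pendant '[{"dx":0,"dy":-1,"dz":0,"ax":0,"ay":0,"az":0,"fingers":0.36},{"dx":0,"dy":-1,"dz":0,"ax":0,"ay":0,"az":0,"fingers":0.36},{"dx":0,"dy":-1,"dz":0,"ax":0,"ay":0,"az":0,"fingers":0.36},{"dx":0,"dy":-0.5,"dz":0,"ax":0,"ay":0,"az":0,"fingers":0.36},{"dx":0,"dy":0,"dz":0,"ax":0,"ay":0,"az":0,"fingers":0.36},{"dx":0,"dy":0,"dz":0,"ax":0,"ay":0,"az":0,"fingers":0.36},{"dx":0,"dy":0,"dz":0,"ax":0,"ay":0,"az":0,"fingers":0.36},{"dx":0,"dy":0,"dz":0,"ax":0,"ay":0,"az":0,"fingers":0.36}]'
python3 - <<'E'
from h import *
print(arm.state()["ft_force"],arm.state()["ft_torque"])
s=arm.read_camera('side');cv2.imwrite('pics/p5.png',crop('s',s,245,220,140,95,5.5))
E
```

```text
clock: 15.5
tcp_pos: [0.6131, 0.0233, 0.0328]
orientation: [3.137, 0.001, -1.549]
ft_force: [-9.8, 0.0, 6.8]
opening: 0.0583
[-9.75414301  0.04959689  6.84416361] [-0.12617243  2.13506073  0.02481699]
```

View pics/p5.png

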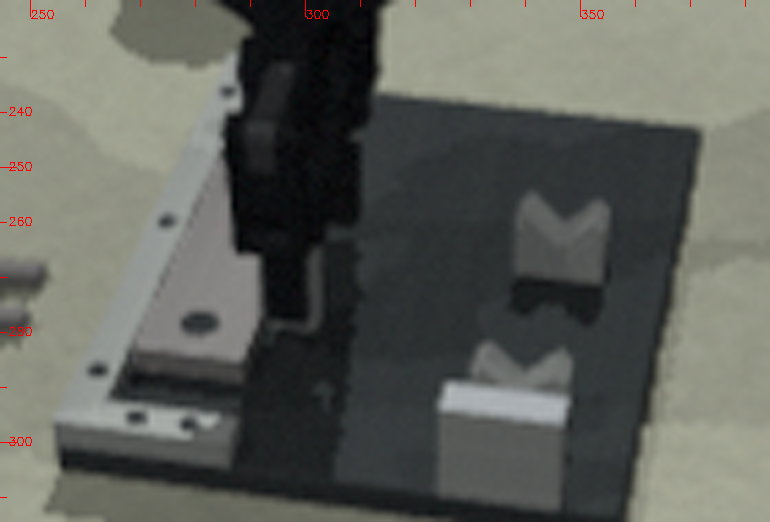

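The bar's edge is flush against the rail, with about 10 N resisting. Its near end at (285,283) is well short of the end stop. Next I'll shut the fingers and go to the bar's far end.

```bash
python3 -m pendant '[{"dx":0,"dy":5,"dz":0,"ax":0,"ay":0,"az":0,"fingers":0.36},{"dx":0,"dy":3,"dz":-10,"ax":0,"ay":0,"az":0,"fingers":0.36},{"dx":0,"dy":0,"dz":-30,"ax":0,"ay":0,"az":0,"fingers":-1},{"dx":20,"dy":0,"dz":0,"ax":0,"ay":0,"az":0,"fingers":-1},{"dx":34,"dy":-17,"dz":0,"ax":0,"ay":0,"az":0,"fingers":-1},{"dx":34,"dy":-17,"dz":0,"ax":0,"ay":0,"az":0,"fingers":-1},{"dx":0,"dy":-4,"dz":0,"ax":0,"ay":0,"az":0,"fingers":-1},{"dx":0,"dy":0,"dz":0,"ax":0,"ay":0,"az":0,"fingers":-1}]'
python3 - <<'E'
import h
from h import *
h.FX=(.583,.0075,.022)
x,y=fw(61,-74);print(x,y)
go(x,y,.037,.022-np.pi/2)
s=arm.read_camera('side');cv2.imwrite('pics/p6.png',crop('s',s,245,180,140,110,5.4))
E
```

```text
clock: 16.35
tcp_pos: [0.6486, -0.0649, 0.0737]
orientation: [-3.14, -0.001, -1.55]
ft_force: [-0.5, 0.8, 0.1]
opening: 0.0003
0.6456131072732357 -0.0651402009743246
t 16.35 pos [ 0.6486 -0.0649  0.0737] rpy [-3.1397e+00 -6.0000e-04 -1.5503e+00] open 0.0003 F [-0.5  0.8  0.1]
  tool shift mm [ 0.2  3.1 36.7] dist 36.8
  tool turn [-0.002 -0.001 -0.002]
```

View pics/p6.png

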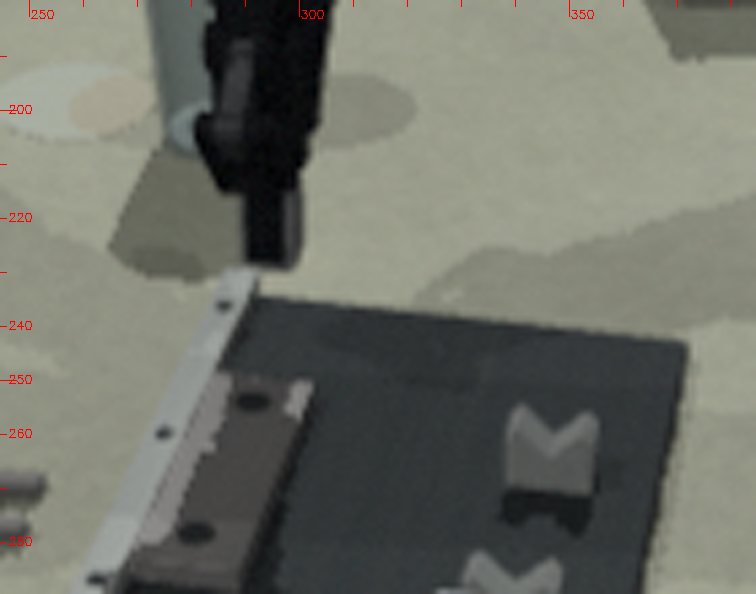

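The bar is flush on the rail, its far end at about (290,250), and the shut fingers are beyond it. I'll lower them and slide the bar toward the end stop, tool -x.

```bash
python3 -m pendant '[{"dx":0,"dy":4,"dz":0,"ax":0,"ay":0,"az":0,"fingers":-1},{"dx":0,"dy":0,"dz":16,"ax":0,"ay":0,"az":0,"fingers":-1},{"dx":0,"dy":0,"dz":14,"ax":0,"ay":0,"az":0,"fingers":-1},{"dx":0,"dy":0,"dz":7,"ax":0,"ay":0,"az":0,"fingers":-1},{"dx":-4,"dy":0,"dz":0,"ax":0,"ay":0,"az":0,"fingers":-1},{"dx":-4,"dy":0,"dz":0,"ax":0,"ay":0,"az":0,"fingers":-1},{"dx":-4,"dy":0,"dz":0,"ax":0,"ay":0,"az":0,"fingers":-1},{"dx":-3,"dy":0,"dz":0,"ax":0,"ay":0,"az":0,"fingers":-1}]' 
python3 -m pendant '[{"dx":-3,"dy":0,"dz":0,"ax":0,"ay":0,"az":0,"fingers":-1},{"dx":-3,"dy":0,"dz":0,"ax":0,"ay":0,"az":0,"fingers":-1},{"dx":-3,"dy":0,"dz":0,"ax":0,"ay":0,"az":0,"fingers":-1},{"dx":-3,"dy":0,"dz":0,"ax":0,"ay":0,"az":0,"fingers":-1},{"dx":-3,"dy":0,"dz":0,"ax":0,"ay":0,"az":0,"fingers":-1},{"dx":-3,"dy":0,"dz":0,"ax":0,"ay":0,"az":0,"fingers":-1},{"dx":-3,"dy":0,"dz":0,"ax":0,"ay":0,"az":0,"fingers":-1},{"dx":-1,"dy":0,"dz":0,"ax":0,"ay":0,"az":0,"fingers":-1}]'
python3 - <<'E'
import h
from h import *
h.FX=(.583,.0075,.022)
x,y=fw(60,-29.5);print(x,y)
go(x,y,.037,.022-np.pi/2)
E
```

```text
clock: 17.2
tcp_pos: [0.6435, -0.0483, 0.0364]
orientation: [-3.141, 0.0, -1.548]
ft_force: [-0.0, -0.5, 0.3]
opening: -0.0001
clock: 18.0
tcp_pos: [0.6428, -0.027, 0.0361]
orientation: [-3.141, -0.0, -1.549]
ft_force: [-0.0, -4.0, 2.8]
opening: -0.0003
0.6436344282342308 -0.020672967765358236
t 18.00 pos [ 0.6428 -0.027   0.0361] rpy [-3.1413e+00 -3.0000e-04 -1.5489e+00] open -0.0003 F [-0.  -4.   2.8]
  tool shift mm [-6.3 -0.9 -0.9] dist 6.4
  tool turn [-0. -0. -0.]
```

```bash
python3 -m pendant '[{"dx":-2,"dy":0,"dz":0,"ax":0,"ay":0,"az":0,"fingers":-1},{"dx":-2,"dy":0,"dz":0,"ax":0,"ay":0,"az":0,"fingers":-1},{"dx":-1,"dy":0,"dz":0,"ax":0,"ay":0,"az":0,"fingers":-1},{"dx":-1,"dy":0,"dz":0,"ax":0,"ay":0,"az":0,"fingers":-1},{"dx":-0.5,"dy":0,"dz":0,"ax":0,"ay":0,"az":0,"fingers":-1},{"dx":0,"dy":0,"dz":0,"ax":0,"ay":0,"az":0,"fingers":-1},{"dx":0,"dy":0,"dz":0,"ax":0,"ay":0,"az":0,"fingers":-1},{"dx":0,"dy":0,"dz":0,"ax":0,"ay":0,"az":0,"fingers":-1}]'
python3 -m pendant '[{"dx":-1,"dy":0,"dz":0,"ax":0,"ay":0,"az":0,"fingers":-1},{"dx":-1,"dy":0,"dz":0,"ax":0,"ay":0,"az":0,"fingers":-1},{"dx":-0.5,"dy":0,"dz":0,"ax":0,"ay":0,"az":0,"fingers":-1},{"dx":0,"dy":0,"dz":0,"ax":0,"ay":0,"az":0,"fingers":-1},{"dx":0,"dy":0,"dz":0,"ax":0,"ay":0,"az":0,"fingers":-1},{"dx":0,"dy":0,"dz":0,"ax":0,"ay":0,"az":0,"fingers":-1},{"dx":0,"dy":0,"dz":0,"ax":0,"ay":0,"az":0,"fingers":-1},{"dx":0,"dy":0,"dz":0,"ax":0,"ay":0,"az":0,"fingers":-1}]'
```

```text
clock: 18.8
tcp_pos: [0.6426, -0.0205, 0.036]
orientation: [-3.142, 0.0, -1.549]
ft_force: [0.8, -3.1, 2.1]
opening: -0.0
clock: 19.6
tcp_pos: [0.6425, -0.0179, 0.0359]
orientation: [3.141, 0.0, -1.549]
ft_force: [-0.0, -1.2, 1.6]
opening: 0.0001
```

```bash
python3 -m pendant '[{"dx":-1,"dy":0,"dz":0,"ax":0,"ay":0,"az":0,"fingers":-1},{"dx":-1,"dy":0,"dz":0,"ax":0,"ay":0,"az":0,"fingers":-1},{"dx":-1,"dy":0,"dz":0,"ax":0,"ay":0,"az":0,"fingers":-1},{"dx":0,"dy":0,"dz":0,"ax":0,"ay":0,"az":0,"fingers":-1},{"dx":0,"dy":0,"dz":0,"ax":0,"ay":0,"az":0,"fingers":-1},{"dx":0,"dy":0,"dz":0,"ax":0,"ay":0,"az":0,"fingers":-1},{"dx":0,"dy":0,"dz":0,"ax":0,"ay":0,"az":0,"fingers":-1},{"dx":0,"dy":0,"dz":0,"ax":0,"ay":0,"az":0,"fingers":-1}]'
python3 -m pendant '[{"dx":-0.7,"dy":0,"dz":0,"ax":0,"ay":0,"az":0,"fingers":-1},{"dx":-0.7,"dy":0,"dz":0,"ax":0,"ay":0,"az":0,"fingers":-1},{"dx":-0.6,"dy":0,"dz":0,"ax":0,"ay":0,"az":0,"fingers":-1},{"dx":0,"dy":0,"dz":0,"ax":0,"ay":0,"az":0,"fingers":-1},{"dx":0,"dy":0,"dz":0,"ax":0,"ay":0,"az":0,"fingers":-1},{"dx":0,"dy":0,"dz":0,"ax":0,"ay":0,"az":0,"fingers":-1},{"dx":0,"dy":0,"dz":0,"ax":0,"ay":0,"az":0,"fingers":-1},{"dx":0,"dy":0,"dz":0,"ax":0,"ay":0,"az":0,"fingers":-1}]'
```

```text
clock: 20.4
tcp_pos: [0.6424, -0.0147, 0.0359]
orientation: [3.141, 0.0, -1.549]
ft_force: [0.0, -1.2, 0.9]
opening: 0.0001
clock: 21.2
tcp_pos: [0.6424, -0.0129, 0.0359]
orientation: [3.141, 0.0, -1.549]
ft_force: [-0.0, -1.5, -0.1]
opening: -0.0
```

```bash
python3 -m pendant '[{"dx":-1,"dy":0,"dz":0,"ax":0,"ay":0,"az":0,"fingers":-1},{"dx":-1,"dy":0,"dz":0,"ax":0,"ay":0,"az":0,"fingers":-1},{"dx":-0.5,"dy":0,"dz":0,"ax":0,"ay":0,"az":0,"fingers":-1},{"dx":0,"dy":0,"dz":0,"ax":0,"ay":0,"az":0,"fingers":-1},{"dx":0,"dy":0,"dz":0,"ax":0,"ay":0,"az":0,"fingers":-1},{"dx":0,"dy":0,"dz":0,"ax":0,"ay":0,"az":0,"fingers":-1},{"dx":0,"dy":0,"dz":0,"ax":0,"ay":0,"az":0,"fingers":-1},{"dx":0,"dy":0,"dz":0,"ax":0,"ay":0,"az":0,"fingers":-1}]'
python3 - <<'E'
from h import *
s=arm.read_camera('side');cv2.imwrite('pics/p7.png',crop('s',s,245,220,110,90,6.5))
E
```

```text
clock: 22.0
tcp_pos: [0.6425, -0.0115, 0.0361]
orientation: [-3.141, -0.001, -1.55]
ft_force: [-0.1, -4.9, -1.5]
opening: -0.0001
```

View pics/p7.png

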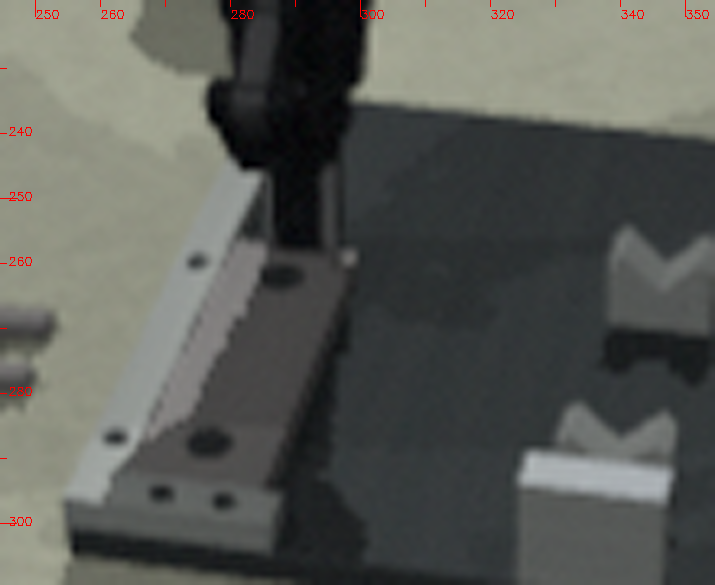

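The bar's end meets the low end stop at about (270,294), with no gap visible. I'll press a little more to confirm, then go round and re-square it against the rail with both fingers.

```bash
python3 -m pendant '[{"dx":-0.8,"dy":0,"dz":0,"ax":0,"ay":0,"az":0,"fingers":-1},{"dx":-0.7,"dy":0,"dz":0,"ax":0,"ay":0,"az":0,"fingers":-1},{"dx":0,"dy":0,"dz":0,"ax":0,"ay":0,"az":0,"fingers":-1},{"dx":0,"dy":0,"dz":0,"ax":0,"ay":0,"az":0,"fingers":-1},{"dx":0,"dy":0,"dz":0,"ax":0,"ay":0,"az":0,"fingers":-1},{"dx":0,"dy":0,"dz":0,"ax":0,"ay":0,"az":0,"fingers":-1},{"dx":0,"dy":0,"dz":0,"ax":0,"ay":0,"az":0,"fingers":-1},{"dx":0,"dy":0,"dz":0,"ax":0,"ay":0,"az":0,"fingers":-1}]'
python3 -m pendant '[{"dx":5,"dy":0,"dz":0,"ax":0,"ay":0,"az":0,"fingers":-1},{"dx":5,"dy":0,"dz":0,"ax":0,"ay":0,"az":0,"fingers":-1},{"dx":0,"dy":0,"dz":-20,"ax":0,"ay":0,"az":0,"fingers":-1},{"dx":0,"dy":0,"dz":-20,"ax":0,"ay":0,"az":0,"fingers":-1},{"dx":-35,"dy":20,"dz":0,"ax":0,"ay":0,"az":0,"fingers":0.36},{"dx":-35,"dy":20,"dz":0,"ax":0,"ay":0,"az":0,"fingers":0.36},{"dx":-6,"dy":0,"dz":0,"ax":0,"ay":0,"az":0,"fingers":0.36},{"dx":0,"dy":0,"dz":0,"ax":0,"ay":0,"az":0,"fingers":0.36}]'
python3 - <<'E'
import h
from h import *
h.FX=(.583,.0075,.022)
x,y=fw(20,45);print(x,y)
go(x,y,.033,.022-np.pi/2)
E
```

```text
clock: 22.85
tcp_pos: [0.6425, -0.0113, 0.0362]
orientation: [-3.141, -0.003, -1.551]
ft_force: [-0.0, -8.3, -1.1]
opening: -0.0001
clock: 23.65
tcp_pos: [0.6007, 0.0584, 0.076]
orientation: [3.141, 0.002, -1.546]
ft_force: [0.2, -0.7, 0.1]
opening: 0.0577
0.6020052400532776 0.052929074946748506
t 23.65 pos [0.6007 0.0584 0.076 ] rpy [ 3.1413e+00  1.5000e-03 -1.5457e+00] open 0.0577 F [ 0.2 -0.7  0.1]
  tool shift mm [ 5.6 -1.2 43. ] dist 43.4
  tool turn [0.    0.002 0.003]
```

```bash
python3 -m pendant '[{"dx":5,"dy":0,"dz":15,"ax":0,"ay":0,"az":0.003,"fingers":0.36},{"dx":0,"dy":0,"dz":20,"ax":0,"ay":0,"az":0,"fingers":0.36},{"dx":0,"dy":0,"dz":8,"ax":0,"ay":0,"az":0,"fingers":0.36},{"dx":0,"dy":-4,"dz":0,"ax":0,"ay":0,"az":0,"fingers":0.36},{"dx":0,"dy":-4,"dz":0,"ax":0,"ay":0,"az":0,"fingers":0.36},{"dx":0,"dy":-3,"dz":0,"ax":0,"ay":0,"az":0,"fingers":0.36},{"dx":0,"dy":-1,"dz":0,"ax":0,"ay":0,"az":0,"fingers":0.36},{"dx":0,"dy":-1,"dz":0,"ax":0,"ay":0,"az":0,"fingers":0.36}]'
python3 -m pendant '[{"dx":0,"dy":-1,"dz":0,"ax":0,"ay":0,"az":0,"fingers":0.36},{"dx":0,"dy":-1,"dz":0,"ax":0,"ay":0,"az":0,"fingers":0.36},{"dx":0,"dy":0,"dz":0,"ax":0,"ay":0,"az":0,"fingers":0.36},{"dx":0,"dy":0,"dz":0,"ax":0,"ay":0,"az":0,"fingers":0.36},{"dx":0,"dy":0,"dz":0,"ax":0,"ay":0,"az":0,"fingers":0.36},{"dx":0,"dy":0,"dz":0,"ax":0,"ay":0,"az":0,"fingers":0.36},{"dx":0,"dy":0,"dz":0,"ax":0,"ay":0,"az":0,"fingers":0.36},{"dx":0,"dy":0,"dz":0,"ax":0,"ay":0,"az":0,"fingers":0.36}]'
```

```text
clock: 24.45
tcp_pos: [0.6125, 0.0509, 0.0331]
orientation: [3.139, -0.0, -1.552]
ft_force: [-7.9, -1.9, 2.8]
opening: 0.0582
clock: 25.25
tcp_pos: [0.6126, 0.051, 0.033]
orientation: [3.136, 0.001, -1.552]
ft_force: [-11.8, -1.8, 5.1]
opening: 0.0581
```

```bash
python3 -m pendant '[{"dx":0,"dy":4,"dz":0,"ax":0,"ay":0,"az":0,"fingers":0.36},{"dx":0,"dy":6,"dz":-5,"ax":0,"ay":0,"az":0,"fingers":0.36},{"dx":0,"dy":0,"dz":-40,"ax":0,"ay":0,"az":0,"fingers":0.36},{"dx":0,"dy":0,"dz":-40,"ax":0,"ay":0,"az":0,"fingers":0.2},{"dx":0,"dy":0,"dz":-40,"ax":0,"ay":0,"az":0,"fingers":0.2},{"dx":0,"dy":0,"dz":0,"ax":0,"ay":0,"az":0,"fingers":0.2},{"dx":0,"dy":0,"dz":0,"ax":0,"ay":0,"az":0,"fingers":0.2},{"dx":0,"dy":0,"dz":0,"ax":0,"ay":0,"az":0,"fingers":0.2}]'
python3 - <<'E'
from h import *
print(arm.state()["qpos"].round(3))
go(.456,.354,.1,-1.782)
E
```

```text
clock: 26.05
tcp_pos: [0.6057, 0.0518, 0.1577]
orientation: [3.141, 0.001, -1.551]
ft_force: [-0.2, -0.0, -0.7]
opening: 0.0514
[-0.675  0.713  0.798  1.987 -0.746  0.763 -0.977]
t 26.05 pos [0.6057 0.0518 0.1577] rpy [ 3.1413e+00  5.0000e-04 -1.5513e+00] open 0.0514 F [-0.2 -0.  -0.7]
  tool shift mm [-305.1  143.8   57.9] dist 342.2
  tool turn [0.    0.001 0.231]
```

```bash
python3 -m pendant '[{"dx":-38.1,"dy":18,"dz":7.2,"ax":0,"ay":0,"az":0,"fingers":0.2},{"dx":-38.1,"dy":18,"dz":7.2,"ax":0,"ay":0,"az":0,"fingers":0.2},{"dx":-38.1,"dy":18,"dz":7.2,"ax":0,"ay":0,"az":0,"fingers":0.2},{"dx":-38.1,"dy":18,"dz":7.2,"ax":0,"ay":0,"az":0,"fingers":0.2},{"dx":-38.1,"dy":18,"dz":7.2,"ax":0,"ay":0,"az":0,"fingers":0.2},{"dx":-38.1,"dy":18,"dz":7.2,"ax":0,"ay":0,"az":0,"fingers":0.2},{"dx":-38.1,"dy":18,"dz":7.2,"ax":0,"ay":0,"az":0,"fingers":0.2},{"dx":-38.1,"dy":18,"dz":7.2,"ax":0,"ay":0,"az":0,"fingers":0.2}]'
python3 -m pendant '[{"dx":0,"dy":0,"dz":0,"ax":0,"ay":0,"az":0.12,"fingers":0.2},{"dx":0,"dy":0,"dz":0,"ax":0,"ay":0,"az":0.111,"fingers":0.2},{"dx":0,"dy":0,"dz":0,"ax":0,"ay":0,"az":0,"fingers":0.2},{"dx":0,"dy":0,"dz":0,"ax":0,"ay":0,"az":0,"fingers":0.2},{"dx":0,"dy":0,"dz":0,"ax":0,"ay":0,"az":0,"fingers":0.2},{"dx":0,"dy":0,"dz":0,"ax":0,"ay":0,"az":0,"fingers":0.2},{"dx":0,"dy":0,"dz":0,"ax":0,"ay":0,"az":0,"fingers":0.2},{"dx":0,"dy":0,"dz":0,"ax":0,"ay":0,"az":0,"fingers":0.2}]'
python3 - <<'E'
from h import *
print(arm.state()["qpos"].round(3))
go(.456,.354,.032,-1.782)
t=arm.read_camera('top');s=arm.read_camera('side')
o=np.zeros((560,800,3),np.uint8)
a=crop('t',t,265,195,110,90,3.5);b=crop('s',s,280,300,140,170,2.9)
o[:a.shape[0],:a.shape[1]]=a;o[:b.shape[0],390:390+b.shape[1]]=b
cv2.imwrite('pics/p8.png',o)
print(proj('side',[[.456,.354,.021]]))
E
```

```text
clock: 26.85
tcp_pos: [0.455, 0.3543, 0.099]
orientation: [3.14, -0.001, -1.552]
ft_force: [0.3, -1.1, 0.5]
opening: 0.0515
clock: 27.65
tcp_pos: [0.4565, 0.3531, 0.1005]
orientation: [-3.142, 0.0, -1.783]
ft_force: [0.1, 0.3, -0.3]
opening: 0.0511
[-1.261  0.795  0.814  2.092 -0.96   0.686 -1.57 ]
t 27.65 pos [0.4565 0.3531 0.1005] rpy [-3.1416e+00  3.0000e-04 -1.7829e+00] open 0.0511 F [ 0.1  0.3 -0.3]
  tool shift mm [-0.7  0.6 68.5] dist 68.5
  tool turn [-0.     0.    -0.001]
[[352.64789139 418.54974169]]
```

View pics/p8.png

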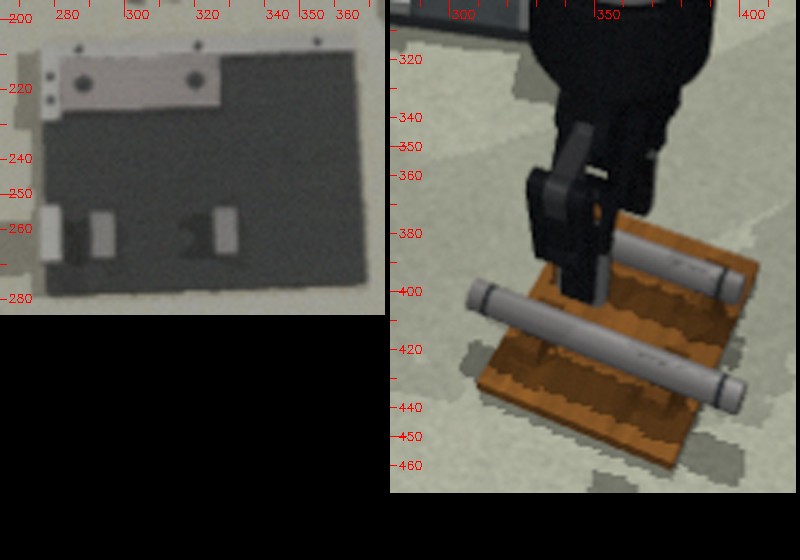

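The bar is seated against the rail and end stop in the top view, and the gripper is centred over the long axle. Next I'll descend and grip.

```bash
python3 -m pendant '[{"dx":-0.7,"dy":0.6,"dz":20,"ax":0,"ay":0,"az":0,"fingers":0.2},{"dx":0,"dy":0,"dz":25,"ax":0,"ay":0,"az":0,"fingers":0.2},{"dx":0,"dy":0,"dz":14,"ax":0,"ay":0,"az":0,"fingers":0.2},{"dx":0,"dy":0,"dz":6,"ax":0,"ay":0,"az":0,"fingers":0.2},{"dx":0,"dy":0,"dz":3,"ax":0,"ay":0,"az":0,"fingers":0.2},{"dx":0,"dy":0,"dz":0,"ax":0,"ay":0,"az":0,"fingers":0.2},{"dx":0,"dy":0,"dz":0,"ax":0,"ay":0,"az":0,"fingers":-1},{"dx":0,"dy":0,"dz":0,"ax":0,"ay":0,"az":0,"fingers":-1}]' 30
python3 -m pendant '[{"dx":0,"dy":0,"dz":0,"ax":0,"ay":0,"az":0,"fingers":-1},{"dx":0,"dy":0,"dz":0,"ax":0,"ay":0,"az":0,"fingers":-1},{"dx":0,"dy":0,"dz":0,"ax":0,"ay":0,"az":0,"fingers":-1},{"dx":0,"dy":0,"dz":0,"ax":0,"ay":0,"az":0,"fingers":-1},{"dx":0,"dy":0,"dz":0,"ax":0,"ay":0,"az":0,"fingers":-1},{"dx":0,"dy":0,"dz":0,"ax":0,"ay":0,"az":0,"fingers":-1},{"dx":0,"dy":0,"dz":0,"ax":0,"ay":0,"az":0,"fingers":-1},{"dx":0,"dy":0,"dz":0,"ax":0,"ay":0,"az":0,"fingers":-1}]' 30
```

```text
clock: 28.55
tcp_pos: [0.4561, 0.3543, 0.0329]
orientation: [-3.141, 0.001, -1.783]
ft_force: [0.4, 0.2, 1.5]
opening: 0.023
clock: 29.35
tcp_pos: [0.4562, 0.3548, 0.0329]
orientation: [-3.141, 0.001, -1.783]
ft_force: [-0.5, 3.5, 5.5]
opening: 0.0143
```

```bash
python3 -m pendant '[{"dx":0,"dy":0,"dz":-10,"ax":0,"ay":0,"az":0,"fingers":-1},{"dx":0,"dy":0,"dz":-20,"ax":0,"ay":0,"az":0,"fingers":-1},{"dx":0,"dy":0,"dz":-35,"ax":0,"ay":0,"az":0,"fingers":-1},{"dx":0,"dy":0,"dz":-35,"ax":0,"ay":0,"az":-0.06,"fingers":-1},{"dx":0,"dy":0,"dz":0,"ax":0,"ay":0,"az":-0.14,"fingers":-1},{"dx":0,"dy":0,"dz":0,"ax":0,"ay":0,"az":-0.14,"fingers":-1},{"dx":0,"dy":0,"dz":0,"ax":0,"ay":0,"az":-0.14,"fingers":-1},{"dx":0,"dy":0,"dz":0,"ax":0,"ay":0,"az":-0.14,"fingers":-1}]' 30
python3 -m pendant '[{"dx":0,"dy":0,"dz":0,"ax":0,"ay":0,"az":-0.14,"fingers":-1},{"dx":0,"dy":0,"dz":0,"ax":0,"ay":0,"az":-0.14,"fingers":-1},{"dx":0,"dy":0,"dz":0,"ax":0,"ay":0,"az":-0.14,"fingers":-1},{"dx":0,"dy":0,"dz":0,"ax":0,"ay":0,"az":-0.14,"fingers":-1},{"dx":0,"dy":0,"dz":0,"ax":0,"ay":0,"az":-0.14,"fingers":-1},{"dx":0,"dy":0,"dz":0,"ax":0,"ay":0,"az":-0.14,"fingers":-1},{"dx":0,"dy":0,"dz":0,"ax":0,"ay":0,"az":-0.14,"fingers":-1},{"dx":0,"dy":0,"dz":0,"ax":0,"ay":0,"az":-0.14,"fingers":-1}]' 30
python3 - <<'E'
import h
from h import *
h.FX=(.583,.0075,.022)
x,y=fw(-55,25);print(x,y)
print(arm.state()["qpos"].round(3))
go(x,y,.12,.022)
E
```

```text
clock: 30.15
tcp_pos: [0.4554, 0.3535, 0.1328]
orientation: [3.141, -0.001, -1.157]
ft_force: [0.7, 0.5, -2.6]
opening: 0.0145
clock: 30.95
tcp_pos: [0.4557, 0.3531, 0.1326]
orientation: [3.14, 0.0, -0.037]
ft_force: [-0.2, -0.0, -3.1]
opening: 0.0146
0.527463353828765 0.03128404784831734
[-0.959  0.6    0.297  2.056 -0.33   0.531 -0.462]
t 30.95 pos [0.4557 0.3531 0.1326] rpy [ 3.14    0.     -0.0375] open 0.0146 F [-0.2 -0.  -3.1]
  tool shift mm [ 83.8 318.9  13.1] dist 330.0
  tool turn [ 0.002  0.    -0.059]
```

```bash
python3 -m pendant '[{"dx":5,"dy":39.9,"dz":0,"ax":0,"ay":0,"az":0,"fingers":-1},{"dx":11.3,"dy":39.9,"dz":0,"ax":0,"ay":0,"az":0,"fingers":-1},{"dx":11.3,"dy":39.9,"dz":0,"ax":0,"ay":0,"az":0,"fingers":-1},{"dx":11.3,"dy":39.9,"dz":0,"ax":0,"ay":0,"az":0,"fingers":-1},{"dx":11.3,"dy":39.9,"dz":0,"ax":0,"ay":0,"az":0,"fingers":-1},{"dx":11.3,"dy":39.9,"dz":0,"ax":0,"ay":0,"az":0,"fingers":-1},{"dx":11.3,"dy":39.9,"dz":0,"ax":0,"ay":0,"az":0,"fingers":-1},{"dx":11,"dy":39.6,"dz":0,"ax":0,"ay":0,"az":0,"fingers":-1}]' 30
python3 -m pendant '[{"dx":0,"dy":0,"dz":0,"ax":0,"ay":0,"az":-0.059,"fingers":-1},{"dx":0,"dy":0,"dz":15,"ax":0,"ay":0,"az":0,"fingers":-1},{"dx":0,"dy":0,"dz":20,"ax":0,"ay":0,"az":0,"fingers":-1},{"dx":0,"dy":0,"dz":15,"ax":0,"ay":0,"az":0,"fingers":-1},{"dx":0,"dy":0,"dz":10,"ax":0,"ay":0,"az":0,"fingers":-1},{"dx":0,"dy":0,"dz":0,"ax":0,"ay":0,"az":0,"fingers":-1},{"dx":0,"dy":0,"dz":0,"ax":0,"ay":0,"az":0,"fingers":-1},{"dx":0,"dy":0,"dz":0,"ax":0,"ay":0,"az":0,"fingers":-1}]' 30
python3 - <<'E'
import h
from h import *
h.FX=(.583,.0075,.022)
x,y=fw(-55,25)
go(x,y,.0492,.022)
t=arm.read_camera('top');s=arm.read_camera('side')
o=np.zeros((560,800,3),np.uint8)
a=crop('t',t,265,195,110,90,3.0);b=crop('s',s,250,225,125,100,3.7)
o[:a.shape[0],:a.shape[1]]=a;o[:b.shape[0],335:335+b.shape[1]]=b[:,:465]
cv2.imwrite('pics/p9.png',o)
E
```

```text
clock: 31.75
tcp_pos: [0.5255, 0.0294, 0.1326]
orientation: [3.14, 0.001, -0.043]
ft_force: [0.0, 0.8, -2.0]
opening: 0.0149
clock: 32.55
tcp_pos: [0.5262, 0.0318, 0.0731]
orientation: [3.141, -0.001, 0.016]
ft_force: [0.2, -0.6, -2.2]
opening: 0.0149
t 32.55 pos [0.5262 0.0318 0.0731] rpy [ 3.1415e+00 -9.0000e-04  1.6100e-02] open 0.0149 F [ 0.2 -0.6 -2.2]
  tool shift mm [ 1.3  0.5 23.9] dist 23.9
  tool turn [ 0.    -0.001 -0.006]
```

View pics/p9.png

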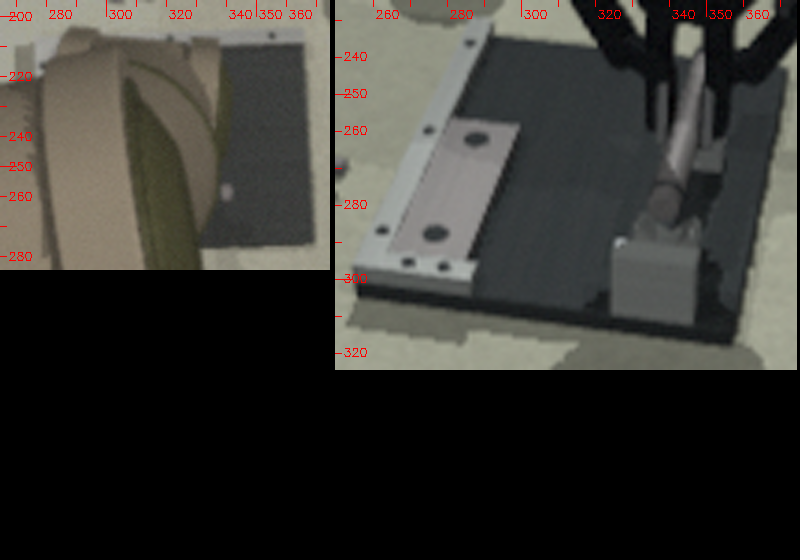

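The axle is held level above both V-blocks, its near end at about (339,281) short of the tall stop, and the bar is undisturbed. I'll lower it in small steps until it touches.

```bash
python3 -m pendant '[{"dx":1.3,"dy":0,"dz":0,"ax":0,"ay":0,"az":-0.006,"fingers":-1},{"dx":0,"dy":0,"dz":10,"ax":0,"ay":0,"az":0,"fingers":-1},{"dx":0,"dy":0,"dz":6,"ax":0,"ay":0,"az":0,"fingers":-1},{"dx":0,"dy":0,"dz":4,"ax":0,"ay":0,"az":0,"fingers":-1},{"dx":0,"dy":0,"dz":2,"ax":0,"ay":0,"az":0,"fingers":-1},{"dx":0,"dy":0,"dz":1,"ax":0,"ay":0,"az":0,"fingers":-1},{"dx":0,"dy":0,"dz":0,"ax":0,"ay":0,"az":0,"fingers":-1},{"dx":0,"dy":0,"dz":0,"ax":0,"ay":0,"az":0,"fingers":-1}]' 30
python3 -m pendant '[{"dx":0,"dy":0,"dz":0.5,"ax":0,"ay":0,"az":0,"fingers":-1},{"dx":0,"dy":0,"dz":0.5,"ax":0,"ay":0,"az":0,"fingers":-1},{"dx":0,"dy":0,"dz":0,"ax":0,"ay":0,"az":0,"fingers":-1},{"dx":0,"dy":0,"dz":0,"ax":0,"ay":0,"az":0,"fingers":-1},{"dx":0,"dy":0,"dz":0,"ax":0,"ay":0,"az":0,"fingers":-1},{"dx":0,"dy":0,"dz":0,"ax":0,"ay":0,"az":0,"fingers":-1},{"dx":0,"dy":0,"dz":0,"ax":0,"ay":0,"az":0,"fingers":-1},{"dx":0,"dy":0,"dz":0,"ax":0,"ay":0,"az":0,"fingers":-1}]' 30
```

```text
clock: 33.45
tcp_pos: [0.5273, 0.0319, 0.0495]
orientation: [-3.142, -0.0, 0.022]
ft_force: [-0.3, -0.6, -0.9]
opening: 0.0144
clock: 34.25
tcp_pos: [0.5275, 0.0318, 0.049]
orientation: [-3.141, -0.001, 0.022]
ft_force: [-0.6, -0.2, 7.0]
opening: 0.0146
```

```bash
python3 -m pendant '[{"dx":0,"dy":0,"dz":-0.6,"ax":0,"ay":0,"az":0,"fingers":-1},{"dx":0,"dy":-2,"dz":0,"ax":0,"ay":0,"az":0,"fingers":-1},{"dx":0,"dy":-2,"dz":0,"ax":0,"ay":0,"az":0,"fingers":-1},{"dx":0,"dy":-1.5,"dz":0,"ax":0,"ay":0,"az":0,"fingers":-1},{"dx":0,"dy":-1,"dz":0,"ax":0,"ay":0,"az":0,"fingers":-1},{"dx":0,"dy":-0.5,"dz":0,"ax":0,"ay":0,"az":0,"fingers":-1},{"dx":0,"dy":0,"dz":0,"ax":0,"ay":0,"az":0,"fingers":-1},{"dx":0,"dy":0,"dz":0,"ax":0,"ay":0,"az":0,"fingers":-1}]' 30
python3 -m pendant '[{"dx":0,"dy":-1,"dz":0,"ax":0,"ay":0,"az":0,"fingers":-1},{"dx":0,"dy":-1,"dz":0,"ax":0,"ay":0,"az":0,"fingers":-1},{"dx":0,"dy":-0.5,"dz":0,"ax":0,"ay":0,"az":0,"fingers":-1},{"dx":0,"dy":0,"dz":0,"ax":0,"ay":0,"az":0,"fingers":-1},{"dx":0,"dy":0,"dz":0,"ax":0,"ay":0,"az":0,"fingers":-1},{"dx":0,"dy":0,"dz":0,"ax":0,"ay":0,"az":0,"fingers":-1},{"dx":0,"dy":0,"dz":0,"ax":0,"ay":0,"az":0,"fingers":-1},{"dx":0,"dy":0,"dz":0,"ax":0,"ay":0,"az":0,"fingers":-1}]' 30
```

```text
clock: 35.05
tcp_pos: [0.5272, 0.0388, 0.049]
orientation: [3.142, -0.0, 0.022]
ft_force: [-0.5, -3.1, 2.6]
opening: 0.0144
clock: 35.85
tcp_pos: [0.5271, 0.0415, 0.049]
orientation: [-3.141, -0.0, 0.022]
ft_force: [0.8, -2.6, 3.2]
opening: 0.0145
```

```bash
python3 -m pendant '[{"dx":0,"dy":-0.7,"dz":0,"ax":0,"ay":0,"az":0,"fingers":-1},{"dx":0,"dy":-0.7,"dz":0,"ax":0,"ay":0,"az":0,"fingers":-1},{"dx":0,"dy":-0.6,"dz":0,"ax":0,"ay":0,"az":0,"fingers":-1},{"dx":0,"dy":0,"dz":0,"ax":0,"ay":0,"az":0,"fingers":-1},{"dx":0,"dy":0,"dz":0,"ax":0,"ay":0,"az":0,"fingers":-1},{"dx":0,"dy":0,"dz":0,"ax":0,"ay":0,"az":0,"fingers":-1},{"dx":0,"dy":0,"dz":0,"ax":0,"ay":0,"az":0,"fingers":-1},{"dx":0,"dy":0,"dz":0,"ax":0,"ay":0,"az":0,"fingers":-1}]' 30
python3 -m pendant '[{"dx":0,"dy":-0.7,"dz":0,"ax":0,"ay":0,"az":0,"fingers":-1},{"dx":0,"dy":-0.5,"dz":0,"ax":0,"ay":0,"az":0,"fingers":-1},{"dx":0,"dy":0,"dz":0,"ax":0,"ay":0,"az":0,"fingers":-1},{"dx":0,"dy":0,"dz":0,"ax":0,"ay":0,"az":0,"fingers":-1},{"dx":0,"dy":0,"dz":0,"ax":0,"ay":0,"az":0,"fingers":-1},{"dx":0,"dy":0,"dz":0,"ax":0,"ay":0,"az":0,"fingers":-1},{"dx":0,"dy":0,"dz":0,"ax":0,"ay":0,"az":0,"fingers":-1},{"dx":0,"dy":0,"dz":0,"ax":0,"ay":0,"az":0,"fingers":-1}]' 30
```

```text
clock: 36.65
tcp_pos: [0.5271, 0.0428, 0.049]
orientation: [3.141, -0.0, 0.021]
ft_force: [1.5, -5.3, 3.4]
opening: 0.0148
clock: 37.45
tcp_pos: [0.527, 0.0428, 0.049]
orientation: [3.14, -0.0, 0.02]
ft_force: [2.0, -9.1, 3.5]
opening: 0.0147
```

The tall stop is reached: the axle no longer advances and resists with 9 N. I'll release, lift, retreat and check.

```bash
python3 -m pendant '[{"dx":0,"dy":0,"dz":0,"ax":0,"ay":0,"az":0,"fingers":0},{"dx":0,"dy":0,"dz":0,"ax":0,"ay":0,"az":0,"fingers":0},{"dx":0,"dy":0,"dz":0,"ax":0,"ay":0,"az":0,"fingers":0},{"dx":0,"dy":0,"dz":0,"ax":0,"ay":0,"az":0,"fingers":0},{"dx":0,"dy":0,"dz":-5,"ax":0,"ay":0,"az":0,"fingers":0},{"dx":0,"dy":0,"dz":-25,"ax":0,"ay":0,"az":0,"fingers":0},{"dx":0,"dy":0,"dz":-40,"ax":0,"ay":0,"az":0,"fingers":0},{"dx":0,"dy":0,"dz":-40,"ax":0,"ay":0,"az":0,"fingers":0}]' 30
python3 -m pendant '[{"dx":0,"dy":-45,"dz":0,"ax":0,"ay":0,"az":0,"fingers":0},{"dx":0,"dy":-45,"dz":0,"ax":0,"ay":0,"az":0,"fingers":0},{"dx":0,"dy":-45,"dz":0,"ax":0,"ay":0,"az":0,"fingers":0},{"dx":0,"dy":-45,"dz":0,"ax":0,"ay":0,"az":0,"fingers":0},{"dx":0,"dy":-45,"dz":0,"ax":0,"ay":0,"az":0,"fingers":0},{"dx":0,"dy":-45,"dz":0,"ax":0,"ay":0,"az":0,"fingers":0},{"dx":0,"dy":-45,"dz":0,"ax":0,"ay":0,"az":0,"fingers":0},{"dx":0,"dy":-20,"dz":0,"ax":0,"ay":0,"az":0,"fingers":0}]' 30
python3 - <<'E'
from h import *
t=arm.read_camera('top');s=arm.read_camera('side')
cv2.imwrite('pics/t10.png',t);cv2.imwrite('pics/s10.png',s)
o=np.zeros((600,800,3),np.uint8)
a=crop('t',t,268,198,110,90,3.9);b=crop('s',s,310,230,70,90,5.2)
o[:a.shape[0],:a.shape[1]]=a;o[:b.shape[0],432:432+b.shape[1]]=b
cv2.imwrite('pics/p10.png',o)
E
```

```text
clock: 38.25
tcp_pos: [0.5263, 0.0445, 0.1601]
orientation: [3.141, 0.002, 0.022]
ft_force: [0.6, -0.5, 0.5]
opening: 0.0428
clock: 39.05
tcp_pos: [0.5179, 0.3849, 0.159]
orientation: [-3.139, 0.0, 0.027]
ft_force: [-0.1, -0.1, 0.2]
opening: 0.0426
```

View pics/p10.png

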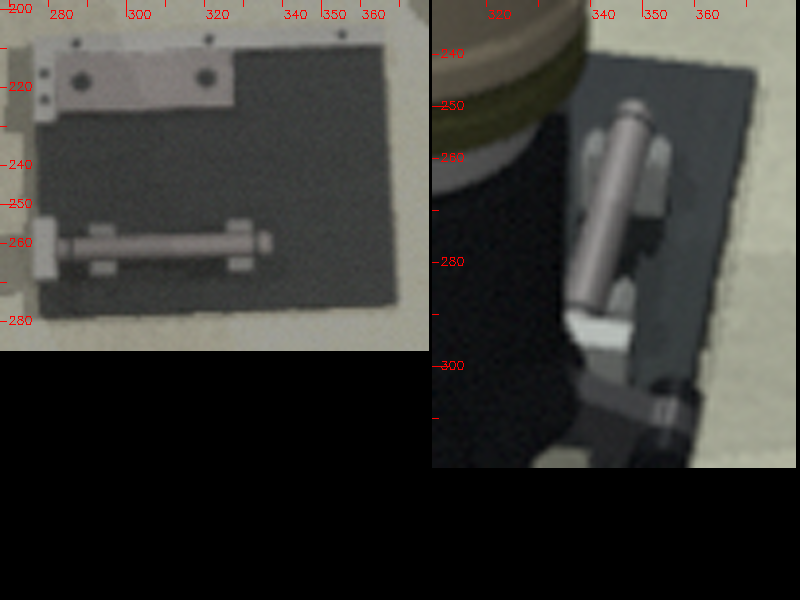

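The axle lies in both V-blocks with its left end at the tall stop's face, about (282,260). The bar is unmoved. I'll measure the end positions numerically.

Run:
```python
import h
from h import *
h.FX=(.583,.0075,.022)
t=cv2.imread('pics/t10.png').astype(float).mean(2)
ax=t[258:262,:].mean(0);v=np.minimum(t[255:258].mean(0),999)
print("axle row left",list(zip(range(278,292),ax[278:292].round())))
print("axle row right",list(zip(range(326,344),ax[326:344].round())))
print("V rows",list(zip(range(286,300),v[286:300].round())),list(zip(range(322,336),v[322:336].round())))
f=lambda x,y,z:[*fw(x,y),z/1e3]
print("pred: stop edge z48, axle end+, axle end- , Va y-23, Va y-7, Vb67, Vb83",proj('top',[f(-55,105,48),f(-55,105,40),f(-55,-35,40),f(-42,-23,38),f(-42,-7,38),f(-42,67,38),f(-42,83,38)]).round(2))
```

```text
axle row left [(278, np.float64(140.0)), (279, np.float64(140.0)), (280, np.float64(140.0)), (281, np.float64(130.0)), (282, np.float64(100.0)), (283, np.float64(90.0)), (284, np.float64(85.0)), (285, np.float64(75.0)), (286, np.float64(69.0)), (287, np.float64(90.0)), (288, np.float64(91.0)), (289, np.float64(93.0)), (290, np.float64(95.0)), (291, np.float64(99.0))]
axle row right [(326, np.float64(113.0)), (327, np.float64(114.0)), (328, np.float64(115.0)), (329, np.float64(114.0)), (330, np.float64(115.0)), (331, np.float64(114.0)), (332, np.float64(103.0)), (333, np.float64(82.0)), (334, np.float64(96.0)), (335, np.float64(114.0)), (336, np.float64(112.0)), (337, np.float64(91.0)), (338, np.float64(64.0)), (339, np.float64(58.0)), (340, np.float64(59.0)), (341, np.float64(60.0)), (342, np.float64(60.0)), (343, np.float64(60.0))]
V rows [(286, np.float64(57.0)), (287, np.float64(56.0)), (288, np.float64(54.0)), (289, np.float64(58.0)), (290, np.float64(67.0)), (291, np.float64(92.0)), (292, np.float64(95.0)), (293, np.float64(95.0)), (294, np.float64(98.0)), (295, np.float64(96.0)), (296, np.float64(93.0)), (297, np.float64(76.0)), (298, np.float64(61.0)), (299, np.float64(58.0))] [(322, np.float64(56.0)), (323, np.float64(56.0)), (324, np.float64(55.0)), (325, np.float64(67.0)), (326, np.float64(92.0)), (327, np.float64(106.0)), (328, np.float64(108.0)), (329, np.float64(108.0)), (330, np.float64(109.0)), (331, np.float64(106.0)), (332, np.float64(89.0)), (333, np.float64(62.0)), (334, np.float64(64.0)), (335, np.float64(67.0))]
pred: stop edge z48, axle end+, axle end- , Va y-23, Va y-7, Vb67, Vb83 [[282.03 260.37]
 [282.28 260.87]
 [337.41 258.95]
 [332.46 254.21]
 [326.18 254.43]
 [297.15 255.44]
 [290.88 255.65]]
```

```bash
python3 -c "
from cell import arm
print(arm.state()['ft_force'],arm.state()['clock']);print(arm.job_done())"
```

```text
[-0.08632675 -0.63170369  0.04420141] 39.15
the job is handed in; nothing more can be done
None
```

I finished the setup and handed it in at 39.2 s of the 69 s allowed. The interface gives no verdict, so what follows rests on my own checks.

**Bar:** I laid it on the plate clear of the stops, then pushed it against the rail with both fingers until it resisted at about 10 N. After that I slid it along the rail until it stopped at the low end stop, at about 8 N. A last push squared it against the rail again. The two rail contacts agreed with a rail angle of about 0.02 rad. In the top view no gap shows at the rail or the end stop.

**Axle:** I took the long axle from the rack and lowered it into both V-blocks until they carried it. I then slid it along the grooves until it stopped at the tall stop at about 9 N, and released it. In the last top view its free end is within about 0.2 px (0.5 mm) of where it should be relative to the V-block edges.

**Disagreements:**
- **Cameras:** they differed by 2–3 mm in places, so I moved the fixture estimate by 1 mm in x after the rail contact.
- **Stop positions:** the end stop was reached about 9 mm later than I had planned. I put this down to the shut fingers being thinner than I assumed. The tall stop came about 1.5 mm later than estimated.

**Not checked:** I did not measure the bystanders afterwards. The forces showed no unexpected contact near any of them. In the final side view the arm hid part of the fixture, so the last check rests mainly on the top view.

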